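Open the stuck garlic tin with a wedge and air the bulbs in the slatted chest

TASK

The cover of the white storage tin is stuck on its rubber seal: hold the wooden wedge and drive it between the pairs of ears, a little at one end, then the other, back and forth, so that the cover rises level and never cocks by more than 2.5 degrees, until both ends sit clear up on the seal; do not pull on the cover before that. Then lay the wedge flat on the table, lift the cover off and set it down upright on the table, and swing up the stay on the side of the wooden chest so that it holds the lid propped open. Move all the garlic bulbs from the tin into the chest, spread out on its floor in one layer with none touching another, leave the lid propped, and do not disturb the other things on the table.

Things in the scene. Friction and masses are not known exactly. Their poses are not given: they have to be found in the camera images.
- tin: Base of the white enamel tin, fixed: plate 160 x 160 mm, its top 14 mm above the table, on it a rim 143 mm square, 12 mm high. At the middle of its +y and -y ends an ear, 44 mm wide, reaches to 114 mm from the centre, top at 14 mm, end rounded. Origin: underside centre, z up. A springy rubber bead outside the rim, 2 to 8 mm above the plate, grips the cover (about 18 N).
- tin_middle (a point): Centre of the top of the tin's plate (its floor), 14 mm above the table; axes as tin.
- cover: Loose cover, white box open below, 154 x 154 x 68 mm plus a wooden grip, 350 g. Origin: centre of its lower edge, z up. Shut, that edge stands on the tin's plate, axes as the tin's. Wedged up in the seal, an end stays up; once both ends are up about 7 mm it rests on top of the rubber bead and lifts away freely.
- cover_grip (a point): Centre of the cover's wooden grip: a bar 22 mm wide (cover x), 56 mm long (cover y), 16 mm high, its top 94 mm above the cover's lower edge (108 mm above the table when shut), with 10 mm of free space below it.
- lip_left (a point): Underside of the rounded lip at the end of the cover's +y ear (40 mm wide), 108 mm from the centre, 5 mm above the cover's lower edge, 19 mm above the table when shut. Between it and the tin's ear below is a slot 5 mm high and 31 mm deep (lip to cover wall): the wedge goes in here, level, along the tin's y.
- lip_right (a point): The same point on the cover's -y ear.
- wedge_middle (a point): Centre (10 mm up) of the loose double-ended beech wedge, 112 mm long (x), 28 mm wide (y), 90 g, flat below. Its middle 24 mm is a block 20 mm thick; from there the top slopes to 2 mm at the tip, over 44 mm, alike at both ends. Noses waxed, slippery. z up. Pushing it into the slot takes 10 to 20 N.
- chest: Slatted airing chest of light wood, fixed, 230 mm deep (x), 224 mm wide (y), 74 mm high without its lid, walls 11 mm; its front faces -x. Origin: centre of the underside.
- chest_floor (a point): Centre of the chest's floor (top of the slats), 10 mm above the table; inside it is 208 mm (x) by 202 mm (y); axes as chest.
- chest_lid (a joint): Angle of the chest's lid (236 x 256 x 12 mm, 0.4 kg), hinged along the top edge of the back (+x) wall: 0 shut (underside 74 mm above the table), about 1.4 when it leans on the raised stay, stop at 1.52. It falls shut unless propped. It stands out 16 mm over each side wall.
- chest_stay (a joint): Angle of the steel stay, an arm 194 mm long on the chest's -y side with a stiff pivot (0.2 N m). 0: folded, lying forward along the wall, its pin under the lid's edge near the front; 1.5: upright; stop at 1.53. Swung up, it lifts the lid on its pin; it holds the lid when nearly upright (above 1.3), lower down the lid's weight folds it.
- stay_grip (a point): Centre of the stay's black grip: round bar, 14 mm diameter, 34 mm long, along the chest's y, at the stay's free end, 37 mm out from the lid's side edge; 68 mm above the table when folded. It goes up and back on a circle of 194 mm about stay_pivot.
- stay_pivot (a point): Point on the stay's pivot axis (along the chest's y), 56 mm above the table, as far out along y as the grip's centre; fixed to the chest.
- garlic_a_middle (a point): Centre of a garlic bulb, about 60 mm wide and 58 mm high, 40 g, 29 mm above its underside; z is its stem axis. It stands in the tin at the start; may be absent.
- garlic_b_middle (a point): Centre of a garlic bulb, about 60 mm wide and 58 mm high, 40 g, 29 mm above its underside; z is its stem axis. It stands in the tin at the start; may be absent.
- garlic_c_middle (a point): Centre of a garlic bulb, about 60 mm wide and 58 mm high, 40 g, 29 mm above its underside; z is its stem axis. It stands in the tin at the start; may be absent.
- garlic_d_middle (a point): Centre of a garlic bulb, about 60 mm wide and 58 mm high, 40 g, 29 mm above its underside; z is its stem axis. It stands in the tin at the start; may be absent.
- jar: Bystander: the tall jar with the red lid. Origin: centre of its underside. To be left where it stands.
- sugar_glass: Bystander: the tapered glass of sugar sachets. Origin: centre of its underside. To be left where it stands.
- mill: Bystander: the wooden pepper mill. Origin: centre of its underside. To be left where it stands.

How it is judged:
By the outcome, as a careful person would: the job done as asked, in the order asked, and still so for the second after the job is handed in, with the robot touching nothing.
Of garlic_a, garlic_b, garlic_c, garlic_d only 2 to 4 are there at a start; the rules pass over those that are not, and their reading is None.
At some moment in a run one of garlic_a, garlic_b, garlic_c, garlic_d may be knocked a few centimetres aside while the robot is not near it.
Once in a run the grip may slacken for a moment while it holds something.
It also fails if it takes over 210 s, if anything falls off the work surface, if the arm or the gripper's body presses on something with over 40 N, if the wrist force passes 120 N, or if a joint passes its speed limit or range.

ROBOT

A 6-joint arm with a two-finger parallel gripper is mounted at the origin on a cart in front of the work surface, level with it; the furniture and walls round the work are solid. World frame = base frame: x ahead of the robot, y to its left, z up, the work surface at z = 0. Lengths are in m, angles in rad, forces in N, time in s.
With the tool pointing down it reaches from about 0.275 to 0.875 m from the base axis. Payload 12.5 kg.
Tool frame: the origin (TCP) lies on the centre line of the jaws, within the pads' length; the fingertips stand 8 mm ahead of it and the grasp point (between the pads) lies 11 mm behind it; z points along the fingers, y is the line along which they close (so a half turn about z gives the same grasp; the last joint's range is limited). The gripper opens to 85 mm and grips with 20 to 120 N. Pads are 22 mm wide; open, the fingers measure 114 mm over their backs; the gripper's body (76 mm by 85 mm) begins 54 mm behind the grasp point. The pads swing forward as they close: fully open they stand 13 mm farther back than shut.
Start: joints at [1.184, 0.351, 1.652, -0, 1.139, -0.085], TCP at [0.163, 0.525, 0.239] pointing down, gripper open.
Joint ranges: [-2.75, 2.75], [-0.79, 2.1], [0.01, 2.65], [-1.57, 4.71], [0.07, 3.14], [-2.87, 2.87]. Speed limits (rad/s): [2.22, 2.22, 2.79, 3.14, 3.14, 3.14].

INTERFACE

Orientations are given as a unit quaternion [x, y, z, w].
In Python, from station import status, viewer, ctrl, spotter gives the robot as it stands.
- The arm moves only by the tool jog_arm, never from a script. Its argument "motion" is a list of rows, each a list of 3 entries, a list of its own where there are three numbers: the turn, a rotation vector about the tool's x, y, z in rad, then the shift along the tool's x, y, z in mm, then the closure, from 0 (fully open) to 1 (shut). A call has 1 to 8 rows; each row is the pose to reach, as a shift and turn from the pose commanded when the call began, along the tool's axes at that moment; what a row does not reach only later rows make up. A row lasts 1/8 s, in which the tool goes at most 62.5 mm and 10.7 degrees, less where a joint would pass 70% of its speed; a pose out of reach is approached as far as the arm can. A call with a gripper value outside its range is refused whole. The fingers move at their own pace and stop on an object; "newtons" is the grip in N (left out, the last holds). Time passes only in rows, so rows that repeat a pose let the fingers close. It gives the time, the measured TCP pose, the force, the opening and the grip force at its end, in the units of the state.
- status.state(): the state, without advancing time (a new reading comes with each control period).
- viewer.capture(name): name is "scene" or "top" or "wrist"; returns a dict with "pixels" (384x512x3 uint8, red, green, blue), "fovy" (degrees; the focal length in pixels is half the picture's height over the tangent of half this angle, whatever the lens; pixels are square), "cx", "cy" (the principal point, pixels), "R" (3x3) and "t" (3): a world point X has camera coordinates R X + t. Camera axes: x right, y down, z forward; pixel columns grow to the right and rows downward; lengths in m; the calibration is good to about 2 mm. A picture is of the moment at which its call begins. There is no depth.
- ctrl.hand_in(): hands the job in; it is judged then, once.
Trained networks look in the newest picture that a camera, given by its name, has taken for a name from the list of things; names that differ only in an ending like _2 or _b are one class to them, and where a whole thing is asked for, a point or a joint stands for the part that bears it (a point fixed in the world has none). Each returns a list of dicts, best first, with "conf" (0 to 1); they miss things now and then, are a little off and sometimes report something else, mostly with a low value. They report only what shows in the picture. A call takes as long as a camera call.
- spotter.find_in(name, camera): "xy" ([column, row] in pixels, amid what is visible of it).
- spotter.cut_out(name, camera): "mask" (384x512 bool, what is visible of it) and "xy" ([column, row] in pixels, amid what is visible of it).
The state is a dict: "clock": time; "joints": joint angles; "qd": joint speeds; "joint_torque": joint torques, N m; "tool_pos": TCP position; "tcp_rot": TCP orientation; "contact_force": force on the tool from outside, world axes, zero at the start; "torque": the same for the moment, N m; "finger_gap": opening from 0.0 (shut) to 1.0 (fully open); "finger_force": force on a finger pad.
Only numpy, scipy, OpenCV 4.12 (cv2) and the standard library are available. Lean on these libraries where they do the work, as an engineer would, in place of code of your own. Each camera call takes 0.05 s, during which the arm holds its last target. There are 200 camera calls.

## Working session

There is one attempt and no reset: what is moved stays moved. The work goes in short steps, Python scripts to look and compute and a tool call to move; the robot and the scene stay as the last step left them, time stands still between calls to the robot, and variables do not carry over. Pictures are saved under pics/ and viewed, at most 14 in all, crops included, and the job is handed in when it is done.

Besides the shell and the picture viewer there is one more tool, called after "Request:" as name(argument=value, ...) on one line, values as JSON. jog_arm: Moves the arm, as the interface text tells. Its arguments: {"type":"object","properties":{"motion":{"type":"array"},"newtons":{"type":"number"}},"required":["motion"]}

```bash
mkdir -p pics; ls; cat > h.py <<'E'
import numpy as np, cv2, json
from station import status, viewer, ctrl, spotter
from scipy.spatial.transform import Rotation as Rn
def cap(n,save=None):
    c=viewer.capture(n)
    if save: cv2.imwrite(f'pics/{save}.png',c['pixels'][:,:,::-1])
    return c
def ray(c,uv):
    f=192/np.tan(np.radians(c['fovy'])/2)
    d=np.array([(uv[0]-c['cx'])/f,(uv[1]-c['cy'])/f,1])
    R=np.array(c['R']);t=np.array(c['t'])
    return -R.T@t, R.T@d
def onz(c,uv,z):
    o,d=ray(c,uv); return o+d*(z-o[2])/d[2]
def proj(c,X):
    f=192/np.tan(np.radians(c['fovy'])/2)
    p=np.array(c['R'])@np.array(X)+np.array(c['t'])
    return np.array([c['cx']+f*p[0]/p[2],c['cy']+f*p[1]/p[2]])
def tri(c1,u1,c2,u2):
    o1,d1=ray(c1,u1);o2,d2=ray(c2,u2)
    d1=d1/np.linalg.norm(d1);d2=d2/np.linalg.norm(d2)
    A=np.stack([d1,-d2],1); s=np.linalg.lstsq(A,o2-o1,rcond=None)[0]
    p,q=o1+s[0]*d1,o2+s[1]*d2
    return (p+q)/2,np.linalg.norm(p-q)
def pose():
    s=status.state(); return np.array(s['tool_pos']),Rn.from_quat(s['tcp_rot'])
E
cat > a.py <<'E'
from h import *
np.set_printoptions(precision=4,suppress=True)
cs=cap('scene','scene0');ct=cap('top','top0')
for n,c in(('scene',cs),('top',ct)):
    print(n,c['fovy'],c['cx'],c['cy'],'cam',-np.array(c['R']).T@np.array(c['t']));print(np.array(c['R']))
for k in ['tin','cover','cover_grip','lip_left','lip_right','wedge_middle','chest','chest_floor','chest_lid','chest_stay','stay_grip','stay_pivot','jar','sugar_glass','mill']:
    a=spotter.find_in(k,'scene')[:2];b=spotter.find_in(k,'top')[:2]
    f=lambda L:[(np.round(x['xy'],1).tolist(),round(x['conf'],2)) for x in L]
    print(k,f(a),f(b), tri(cs,a[0]['xy'],ct,b[0]['xy']) if a and b else '')
s=status.state();print(s)
print(Rn.from_quat(s['tcp_rot']).as_matrix())
E
python3 a.py
```

```text
pics
scene 50.64541435010318 252.1420446038913 186.4558830103568 cam [0.1863 0.6304 0.7692]
[[-0.8812 -0.4727  0.009 ]
 [-0.3139  0.5707 -0.7588]
 [ 0.3536 -0.6715 -0.6512]]
top 50.987061712218754 255.8841456998954 193.02596611107282 cam [ 0.3982 -0.048   1.3889]
[[ 0.0046 -1.     -0.0068]
 [-0.9938 -0.0038 -0.1115]
 [ 0.1115  0.0073 -0.9937]]
tin [([268.4, 215.0], 0.5)] [] 
cover [([285.4, 185.7], 0.77)] [([293.5, 207.8], 0.93), ([152.9, 184.3], 0.37)] (array([ 0.5004, -0.164 ,  0.0445]), np.float64(0.0014477661249579971))
cover_grip [([287.5, 186.9], 0.67), ([237.0, 257.1], 0.61)] [([290.1, 207.2], 0.97), ([360.5, 171.3], 0.43)] (array([ 0.4964, -0.154 ,  0.0504]), np.float64(0.010264049561189379))
lip_left [([154.6, 212.9], 0.51)] [([291.0, 209.1], 0.78), ([153.1, 181.8], 0.45)] (array([ 0.6156, -0.0251,  0.0604]), np.float64(0.3549149938476628))
lip_right [([283.1, 187.2], 0.71)] [([290.5, 205.4], 0.83)] (array([ 0.506 , -0.1549,  0.0441]), np.float64(0.0037712355550157425))
wedge_middle [([349.9, 170.7], 0.59)] [([351.7, 246.4], 0.83)] (array([ 0.3736, -0.3639,  0.0067]), np.flo
[... 1145 characters left out ...]
0.73), ([156.0, 299.2], 0.7)] [([358.3, 172.1], 0.92)] (array([ 0.6169, -0.3712,  0.0891]), np.float64(0.006282032891004065))
{'clock': 1.6, 'joints': array([ 1.1844,  0.3507,  1.6518,  0.    ,  1.1391, -0.0846]), 'qd': array([ 0.0002,  0.0007, -0.0001, -0.0018,  0.0021, -0.0004]), 'joint_torque': array([ -0.0004, -50.6026, -29.1643,  -0.0001,   0.0007,   0.0001]), 'tool_pos': array([0.1635, 0.5252, 0.2393]), 'tcp_rot': array([0.1504, 0.9886, 0.    , 0.    ]), 'contact_force': array([ 0.164 , -0.6872,  1.1325]), 'torque': array([ 0.0289, -0.0081, -0.0074]), 'finger_force': 0.0, 'finger_gap': 1.0012016663148475}
[[-0.9548  0.2973  0.    ]
 [ 0.2973  0.9548  0.    ]
 [ 0.      0.     -1.    ]]
```

View pictures.

```bash
python3 -c "
import cv2
a=cv2.imread('pics/scene0.png');b=cv2.imread('pics/top0.png')
cv2.imwrite('pics/s_big.png',cv2.resize(a,(800,600),interpolation=cv2.INTER_CUBIC))
cv2.imwrite('pics/t_big.png',cv2.resize(b[110:290,120:390],None,fx=2.96,fy=2.96,interpolation=cv2.INTER_CUBIC))"
```

```text
(no output)
```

View pics/s_big.png

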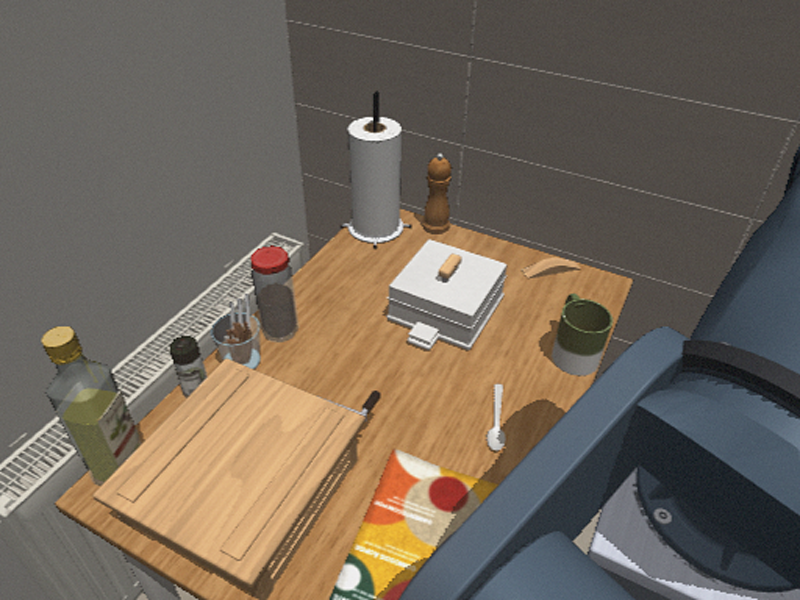

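View pics/t_big.png

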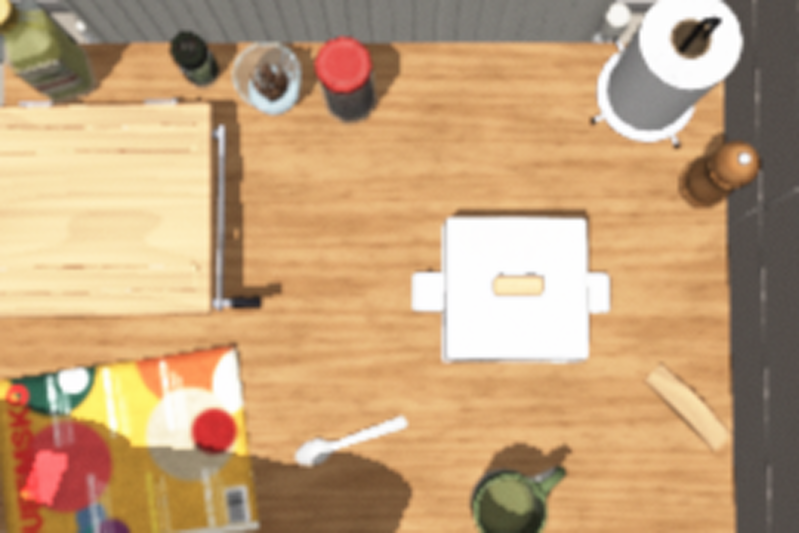

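```bash
cat >> h.py <<'E'
def Rt(a):
    a=np.radians(a); y=np.array([np.cos(a),np.sin(a),0]); z=np.array([0,0,-1.]); return Rn.from_matrix(np.stack([np.cross(y,z),y,z],1))
def go(*ws):
    """ws: (pos, yaw deg) world targets -> rows"""
    p,R=pose()
    for w,a in ws:
        print('turn',(R.inv()*Rt(a)).as_rotvec().round(4).tolist(),'shift',(R.inv().apply(np.array(w)-p)*1000).round(1).tolist())
E
python3 -c "
from h import *
go(((0.3,0.2,0.42),0),((0.43,-0.155,0.42),0))
c=cap('wrist');p,R=pose();print(R.inv().apply(-np.array(c['R']).T@np.array(c['t'])-p),(R.inv().as_matrix()@np.array(c['R']).T).round(2),c['fovy'])"
```

```text
turn [0.0, -0.0, 1.2689] shift [-227.0, -269.9, -180.7]
turn [0.0, -0.0, 1.2689] shift [-456.7, -570.2, -180.7]
[ 0.07214575 -0.00110765 -0.1340913 ] [[ 0.   -0.96 -0.28]
 [ 1.    0.    0.  ]
 [-0.   -0.28  0.96]] 71.66954000895777
```

Request:
jog_arm(motion=[[[0, 0, 0.15], [0, 0, -60], 0], [[0, 0, 0.33], [-20, -20, -120], 0], [[0, 0, 0.51], [-70, -65, -180], 0], [[0, 0, 0.69], [-110, -110, -180], 0], [[0, 0, 0.87], [-150, -155, -180], 0], [[0, 0, 1.05], [-190, -200, -180], 0], [[0, 0, 1.2], [-230, -250, -180], 0], [[0, 0, 1.2689], [-270, -300, -180], 0]])

```text
clock: 2.65
tool_pos: [0.3246, 0.1762, 0.4195]
tcp_rot: [0.708, 0.706, 0.0, 0.0]
contact_force: [1.4, 0.8, 0.5]
finger_gap: 1.001
finger_force: 0.0
```

```bash
python3 -c "
from h import *
print(pose()[0],pose()[1].as_matrix().round(4).tolist());go(((0.45,-0.17,0.40),0))"
```

```text
[0.32455917 0.17617656 0.41950706] [[0.0029, 1.0, 0.0009], [1.0, -0.0029, 0.0003], [0.0003, 0.0009, -1.0]]
turn [0.0009, -0.0003, -0.0029] shift [-345.8, 126.4, 19.5]
```

Request:
jog_arm(motion=[[[0, 0, 0], [-55, 20, 4], 0], [[0, 0, 0], [-110, 40, 8], 0], [[0, 0, 0], [-165, 60, 12], 0], [[0, 0, 0], [-220, 80, 16], 0], [[0, 0, 0], [-275, 100, 19], 0], [[0, 0, 0], [-330, 122, 19], 0], [[0, 0, 0], [-346, 126, 19], 0], [[0, 0, 0], [-346, 126, 19], 0]])

```text
clock: 3.65
tool_pos: [0.4503, -0.1682, 0.4]
tcp_rot: [0.708, 0.707, -0.0, -0.0]
contact_force: [-0.5, -0.1, 0.1]
finger_gap: 1.002
finger_force: 0.0
```

```bash
python3 -c "
from h import *
cap('wrist','w1')
import pickle
c=cap('wrist');pickle.dump(c,open('w1.pkl','wb'))
print(pose()[0])
cv2.imwrite('pics/w1b.png',cv2.resize(cv2.imread('pics/w1.png'),(800,600),interpolation=cv2.INTER_CUBIC))
for k in ['cover','cover_grip','lip_left','lip_right','wedge_middle']:
    r=spotter.cut_out(k,'wrist')[:1]
    for x in r:
        rc=cv2.minAreaRect(np.argwhere(x['mask'])[:,::-1].astype(np.float32)); print(k,x['xy'],x['conf'],rc,onz(c,x['xy'],.01))
"
```

```text
[ 0.45010031 -0.16690412  0.40046664]
cover [291.9, 150.5] 0.86 ((289.3351135253906, 146.0753631591797), (115.89572143554688, 95.06829071044922), 88.63607025146484) [ 0.51529913 -0.16790878  0.01      ]
cover_grip [288.0, 148.3] 0.59 ((288.5, 146.5), (115.0, 93.0), 90.0) [ 0.50748895 -0.16360408  0.01      ]
lip_left [287.0, 149.1] 0.71 ((288.5, 146.5), (115.0, 93.0), 90.0) [ 0.50557417 -0.16516983  0.01      ]
lip_right [288.4, 148.0] 0.8 ((289.0, 146.49998474121094), (93.99998474121094, 116.99998474121094), 0.0) [ 0.5082552  -0.16301759  0.01      ]
wedge_middle [220.3, 236.3] 0.96 ((222.59422302246094, 241.14376831054688), (14.69606876373291, 47.818748474121094), 47.290611267089844) [ 0.36687731 -0.35345806  0.01      ]
```

View pics/w1b.png

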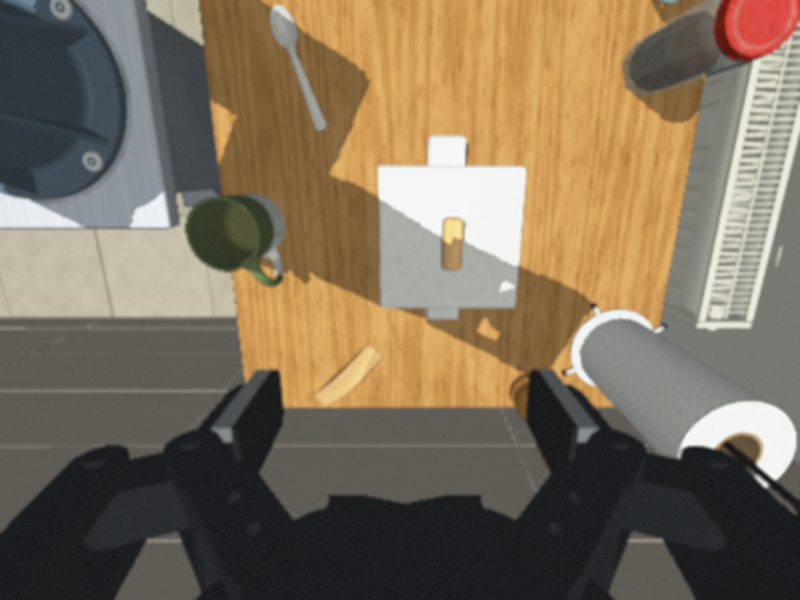

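```bash
python3 -c "
from h import *
import pickle
c=pickle.load(open('w1.pkl','rb'))
s=.64
P=[onz(c,(u*s,v*s),.082)[:2] for u,v in [(378,166),(526,166),(516,307),(380,307)]]
P=np.array(P);print(P.round(4),P.mean(0))
g=cv2.cvtColor(c['pixels'],cv2.COLOR_RGB2GRAY)
q=np.array([(378,166),(526,166),(516,307),(380,307)],np.float32)[:,None]*s
cv2.cornerSubPix(g,q,(4,4),(-1,-1),(3,30,.01));print(q[:,0]/s)
P=np.array([onz(c,u,.082)[:2] for u in q[:,0]]);print(P.round(4),P.mean(0))
for i in range(4):
  d=P[(i+1)%4]-P[i];print(np.linalg.norm(d),np.degrees(np.arctan2(d[1],d[0])))
for u,v,z in [(430,137,.025),(466,137,.025),(454,245,.108),(430,320,.02),(458,320,.02)]: print(onz(c,(u*s,v*s),z))
for u,v,z in [(315,393,.002),(323,403,.002),(372,346,.002),(380,352,.002)]: print('w',onz(c,(u*s,v*s),z))
m=(onz(c,(317*s,398*s),.002)+onz(c,(377*s,350*s),.002))/2;print(m)
go(((m[0],m[1]-.0,.15),-45))
"
```

```text
[[ 0.4228 -0.0865]
 [ 0.5763 -0.0864]
 [ 0.5777 -0.2399]
 [ 0.4224 -0.24  ]] [ 0.4998052  -0.16318677]
[[377.3625  165.5367 ]
 [524.1955  167.22289]
 [513.20233 308.26776]
 [379.63104 305.8257 ]]
[[ 0.4221 -0.086 ]
 [ 0.5745 -0.0876]
 [ 0.5747 -0.2414]
 [ 0.422  -0.2386]] [ 0.49832917 -0.16340414]
0.15241544447935212 -0.6018995210103992
0.1537687870479324 -89.95236625794867
0.1526969911419733 178.94387244684464
0.15255541959555477 89.94885503203942
[ 0.47948606 -0.05357904  0.025     ]
[ 0.52075631 -0.05356337  0.025     ]
[ 0.501362   -0.16458784  0.108     ]
[ 0.48384174 -0.27756183  0.02      ]
[ 0.52055302 -0.27753354  0.02      ]
w [ 0.32219995 -0.39486206  0.002     ]
w [ 0.33277953 -0.41100362  0.002     ]
w [ 0.40547274 -0.32207323  0.002     ]
w [ 0.41639602 -0.33106372  0.002     ]
[ 0.36843644 -0.36548158  0.002     ]
turn [0.0006, -0.0, 0.7866] shift [-198.2, -82.3, 250.6]
```

Request:
jog_arm(motion=[[[0, 0, 0.16], [-35, -15, 40], 0], [[0, 0, 0.32], [-75, -30, 80], 0], [[0, 0, 0.48], [-110, -40, 120], 0], [[0, 0, 0.64], [-140, -50, 160], 0], [[0, 0, 0.7866], [-178, -65, 200], 0], [[0, 0, 0.7866], [-178, -65, 230], 0], [[0, 0, 0.7866], [-178, -65, 250], 0], [[0, 0, 0.7866], [-178, -65, 250], 0]])

```text
clock: 5.0
tool_pos: [0.3851, -0.3452, 0.1494]
tcp_rot: [0.924, 0.382, -0.0, -0.001]
contact_force: [0.7, 0.7, 0.2]
finger_gap: 1.002
finger_force: 0.0
```

```bash
cat > wd.py <<'E'
from h import *
c=cap('wrist','w2')
print(pose()[0])
r=spotter.cut_out('wedge_middle','wrist')
im=c['pixels'].copy()
for x in r[:1]:
    m=x['mask']; print(x['conf'],x['xy'],m.sum())
    pts=np.argwhere(m)[:,::-1].astype(np.float32)
    b=cv2.boxPoints(cv2.minAreaRect(pts)); 
    for z in(0,.01,.02):
        W=np.array([onz(c,p,z)[:2] for p in b]); print(z,W.round(4).tolist(),W.mean(0),[np.degrees(np.arctan2(*(W[i+1]-W[i])[::-1])).round(1) for i in range(3)],[np.linalg.norm(W[i+1]-W[i]).round(4) for i in range(3)])
cv2.imwrite('pics/w2b.png',cv2.resize(im[:,:,::-1],(800,600),interpolation=cv2.INTER_CUBIC))
E
python3 wd.py
```

```text
[ 0.38553145 -0.34565894  0.15047274]
0.92 [259.4, 202.5] 2474
0 [[0.3161, -0.3961], [0.3991, -0.3195], [0.4189, -0.3406], [0.3381, -0.4196]] [ 0.36803788 -0.36893207] [np.float64(42.7), np.float64(-46.8), np.float64(-135.7)] [np.float64(0.1129), np.float64(0.0289), np.float64(0.113)]
0.01 [[0.3203, -0.3925], [0.4004, -0.3187], [0.4195, -0.339], [0.3415, -0.4152]] [ 0.37046534 -0.3663355 ] [np.float64(42.7), np.float64(-46.8), np.float64(-135.7)] [np.float64(0.109), np.float64(0.0279), np.float64(0.109)]
0.02 [[0.3246, -0.389], [0.4018, -0.3178], [0.4202, -0.3374], [0.345, -0.4108]] [ 0.3728928  -0.36373893] [np.float64(42.7), np.float64(-46.8), np.float64(-135.7)] [np.float64(0.105), np.float64(0.0269), np.float64(0.1051)]
```

View pics/w2b.png

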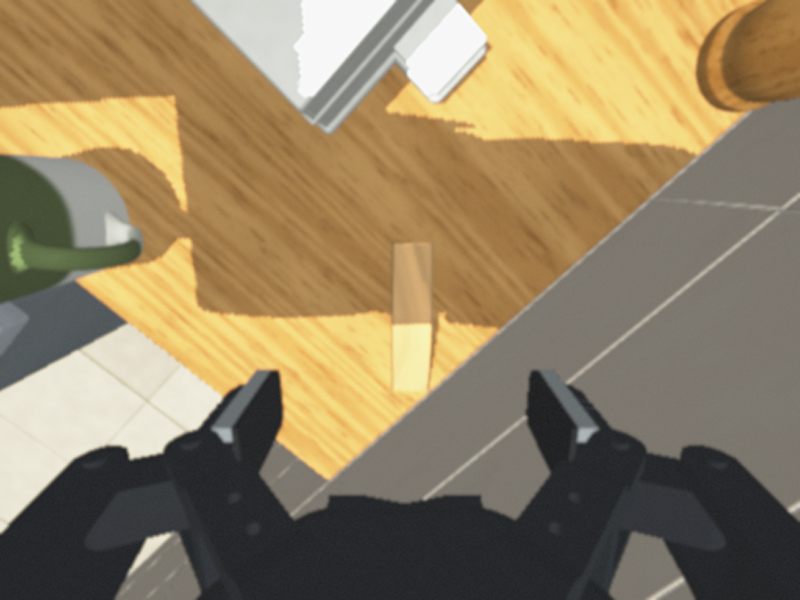

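```bash
python3 -c "
from h import *
c=cap('wrist')
s=.64
for u,v in [(420,395),(560,275),(700,155)]: print(onz(c,(u*s,v*s),0))
t=cap('top')
# mill base/wall: column of table edge in top
for v in (160,200,250):
  row=t['pixels'][v,355:380].astype(int); print(row[:,0].tolist()); 
for u in (366,368): print(onz(t,(u,200),0))
"
```

```text
[ 0.33115487 -0.41903274  0.        ]
[ 0.46712578 -0.42104316  0.        ]
[ 0.58187933 -0.42273987  0.        ]
[234, 234, 228, 190, 148, 138, 128, 121, 124, 144, 156, 171, 185, 202, 211, 211, 206, 196, 182, 147, 113, 94, 89, 90, 89]
[123, 124, 124, 123, 122, 124, 125, 124, 125, 121, 101, 87, 90, 90, 90, 89, 89, 90, 88, 89, 89, 86, 102, 102, 90]
[111, 109, 107, 104, 99, 94, 93, 98, 100, 98, 96, 93, 80, 57, 43, 40, 40, 46, 66, 85, 94, 99, 102, 102, 108]
[ 0.53115961 -0.41874784  0.        ]
[ 0.53118693 -0.42565065  0.        ]
```

```bash
python3 -c "
from h import *
import pickle
c1=pickle.load(open('w1.pkl','rb'));c2=cap('wrist')
A=[];b=[]
for c,u,v in [(c1,320,446),(c2,600,357)]:
  o,d=ray(c,(u*.64,v*.64)); print(o,d); A.append([d[2],-d[1]]);b.append(d[2]*o[1]-d[1]*o[2])
print(np.linalg.solve(A,b))
A=[];b=[]
for c,u,v in [(c1,320,409),(c2,560,275)]:
  o,d=ray(c,(u*.64,v*.64)); A.append([d[2],-d[1]]);b.append(d[2]*o[1]-d[1]*o[2])
print(np.linalg.solve(A,b))
s=status.state();print(s['joints'],s['contact_force'])
p,R=pose()
for tilt in(12,):
  Rg=Rt(-46.5)*Rn.from_rotvec([0,np.radians(tilt),0]); print(Rg.as_matrix())
"
```

```text
[ 0.45032439 -0.09595713  0.53436612] [-0.2030485  -0.62429561 -0.85781418]
[ 0.43730761 -0.29585078  0.28550003] [ 0.03681738 -0.63076507 -0.91801674]
[-0.61297204 -0.17603889]
[-0.42021301  0.00299406]
[-8.21046952e-01  4.06333771e-01  1.81674793e+00 -7.74899709e-06
  9.16715705e-01 -3.48859773e-02] [ 0.18718941 -0.34135467 -0.16106017]
[[ 7.09523201e-01  6.88354576e-01  1.50813812e-01]
 [ 6.73312377e-01 -7.25374371e-01  1.43116964e-01]
 [ 2.07911691e-01  1.38777878e-17 -9.78147601e-01]]
```

```bash
python3 -c "
from h import *
s=cap('scene'); 
import cv2
for (u,v) in [(680,214),(735,216),(690,292),(650,120)]:
  o,d=ray(s,(u*.64,v*.64))
  for Y in(-.43,-.5,-.61): 
    k=(Y-o[1])/d[1]; print((u,v),Y,o+k*d)
t=cap('top')
cv2.imwrite('pics/tt.png',cv2.resize(t['pixels'][:,300:,::-1],None,fx=1.55,fy=1.55,interpolation=cv2.INTER_CUBIC))
"
```

```text
(680, 214) -0.43 [ 0.18002132 -0.43        0.15295863]
(680, 214) -0.5 [ 0.17960851 -0.5         0.1122777 ]
(680, 214) -0.61 [ 0.17895981 -0.61        0.04835052]
(735, 216) -0.43 [ 0.09762548 -0.43        0.17555595]
(735, 216) -0.5 [ 0.09177368 -0.5         0.13636669]
(735, 216) -0.61 [ 0.08257799 -0.61        0.07478355]
(690, 292) -0.43 [ 0.11712046 -0.43       -0.00128245]
(690, 292) -0.5 [ 0.11255553 -0.5        -0.05214492]
(690, 292) -0.61 [ 0.10538207 -0.61       -0.13207165]
(650, 120) -0.43 [ 0.27244404 -0.43        0.3076063 ]
(650, 120) -0.5 [ 0.2781321  -0.5         0.27713375]
(650, 120) -0.61 [ 0.28707049 -0.61        0.22924831]
```

View pics/tt.png

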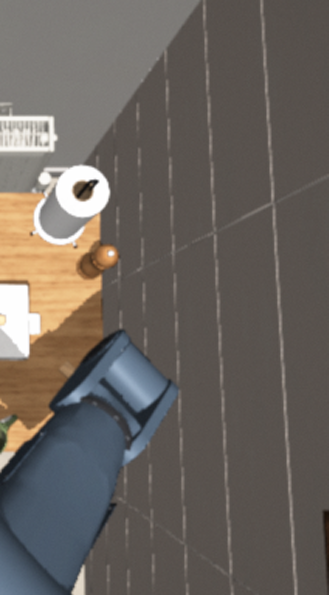

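```bash
cat >> h.py <<'E'
def goR(*ws):
    p,R=pose()
    for w,Rg in ws:
        print('turn',(R.inv()*Rg).as_rotvec().round(4).tolist(),'shift',(R.inv().apply(np.array(w)-p)*1000).round(1).tolist())
def tilt(a,t): return Rt(a)*Rn.from_rotvec([0,np.radians(t),0])
E
python3 -c "
from h import *
goR(((.3685,-.3685,.07),tilt(-46.5,-8)),((.3685,-.3685,.012),tilt(-46.5,-8)))
"
```

```text
turn [0.0031, -0.1396, 0.0252] shift [-28.0, 3.6, 81.0]
turn [0.0031, -0.1396, 0.0252] shift [-28.0, 3.5, 139.0]
```

Request:
jog_arm(motion=[[[0.003, -0.139, 0.025], [-10, 2, 30], 0.4], [[0.003, -0.139, 0.025], [-28, 3.5, 80], 0.4], [[0.003, -0.139, 0.025], [-28, 3.5, 100], 0.4], [[0.003, -0.139, 0.025], [-28, 3.5, 125], 0.4], [[0.003, -0.139, 0.025], [-28, 3.5, 137], 0.4], [[0.003, -0.139, 0.025], [-28, 3.5, 139], 0.4], [[0.003, -0.139, 0.025], [-28, 3.5, 139], 0.8], [[0.003, -0.139, 0.025], [-28, 3.5, 139], 0.8]], newtons=80)

```text
clock: 6.35
tool_pos: [0.3686, -0.3687, 0.0124]
tcp_rot: [0.927, 0.37, -0.064, 0.026]
contact_force: [0.1, 0.5, 4.4]
finger_gap: 0.304
finger_force: 79.3
```

Request:
jog_arm(motion=[[[0, 0, 0], [0, 0, 0], 0.9], [[0, 0, 0], [0, 0, 0], 0.9], [[0, 0, 0], [0, 0, 0], 0.9]], newtons=80)

```text
clock: 6.72
tool_pos: [0.3686, -0.3687, 0.0124]
tcp_rot: [0.927, 0.37, -0.064, 0.026]
contact_force: [0.2, 1.3, 7.3]
finger_gap: 0.301
finger_force: 79.6
```

```bash
python3 -c "
from h import *
p,R=pose();print(p,R.as_matrix().round(3).tolist(),status.state()['joints'].round(2))
goR(((.3685,-.3685,.2),tilt(-46.5,-8)),((.45,-.20,.25),tilt(0,-8)),((.5,.05,.25),tilt(0,-8)),((.5,.05,.12),tilt(0,-8)))
"
```

```text
[ 0.3685813  -0.36869182  0.01243559] [[0.718, 0.688, -0.1], [0.682, -0.725, -0.096], [-0.139, 0.001, -0.99]] [-0.81  0.66  1.86 -0.23  0.64  0.19]
turn [0.0006, -0.0005, -0.0001] shift [-25.9, -0.1, -185.8]
turn [-0.1121, -0.0002, -0.8038] shift [140.5, -66.2, -259.6]
turn [-0.1121, -0.0002, -0.8038] shift [346.9, -213.1, -288.6]
turn [-0.1121, -0.0002, -0.8038] shift [364.9, -213.2, -159.8]
```

Request:
jog_arm(motion=[[[0, 0, 0], [-8, 0, -60], 0.9], [[0, 0, 0], [-17, 0, -120], 0.9], [[0, 0, 0], [-26, 0, -180], 0.9], [[-0.022, 0, -0.16], [15, -16, -205], 0.9], [[-0.045, 0, -0.32], [57, -33, -225], 0.9], [[-0.067, 0, -0.48], [99, -50, -240], 0.9], [[-0.09, 0, -0.64], [140, -66, -260], 0.9], [[-0.1121, 0, -0.8038], [181, -95, -265], 0.9]])

```text
clock: 7.72
tool_pos: [0.4606, -0.1496, 0.2503]
tcp_rot: [0.704, 0.707, -0.048, 0.05]
contact_force: [-0.2, 0.7, -0.6]
finger_gap: 0.305
finger_force: 79.3
```

```bash
python3 -c "
from h import *
p,R=pose();print(p,R.as_matrix().round(3).tolist(),status.state()['joints'].round(2))
goR(((.5,.05,.25),tilt(0,-8)),((.5,.05,.12),tilt(0,-8)),((.5,.05,.0271),tilt(0,-8)))
"
```

```text
[ 0.46055232 -0.14962236  0.25028593] [[-0.005, 1.0, 0.002], [0.99, 0.005, -0.139], [-0.139, 0.002, -0.99]] [-0.34  0.2   1.83 -0.15  1.06 -0.28]
turn [0.0024, -0.0007, 0.0049] shift [197.5, 40.5, -27.3]
turn [0.0024, -0.0007, 0.0049] shift [215.5, 40.3, 101.5]
turn [0.0024, -0.0007, 0.0049] shift [228.4, 40.1, 193.5]
```

Request:
jog_arm(motion=[[[0.002, -0.001, 0.005], [55, 11, -5], 0.9], [[0.002, -0.001, 0.005], [110, 22, -15], 0.9], [[0.002, -0.001, 0.005], [165, 34, -20], 0.9], [[0.002, -0.001, 0.005], [200, 40, 10], 0.9], [[0.002, -0.001, 0.005], [212, 40, 70], 0.9], [[0.002, -0.001, 0.005], [220, 40, 125], 0.9], [[0.002, -0.001, 0.005], [225, 40, 170], 0.9], [[0.002, -0.001, 0.005], [225, 40, 170], 0.9]])

```text
clock: 8.72
tool_pos: [0.4976, 0.0485, 0.0476]
tcp_rot: [0.707, 0.704, -0.052, 0.046]
contact_force: [0.6, 0.1, 0.5]
finger_gap: 0.303
finger_force: 79.3
```

```bash
python3 -c "
from h import *
c=cap('wrist','w3')
cv2.imwrite('pics/w3b.png',cv2.resize(cv2.imread('pics/w3.png'),(800,600),interpolation=cv2.INTER_CUBIC))
p,R=pose();print(p,R.as_matrix().round(3).tolist(),status.state())
for y in (.05,.01): goR(((.5,y,.0271),tilt(0,-8)))
"
```

```text
[0.49907269 0.04857962 0.04964646] [[0.005, 1.0, -0.005], [0.99, -0.005, -0.139], [-0.139, -0.004, -0.99]] {'clock': 8.775, 'joints': array([ 0.07499504,  0.56615059,  1.89501087, -0.21406611,  0.70701509,
        0.24485854]), 'qd': array([ 0.00209425, -0.0493812 , -0.02600823,  0.00259217,  0.01043884,
       -0.00448654]), 'joint_torque': array([-2.94636539e-02, -4.85411131e+01, -1.70230937e+01, -3.43100270e-01,
       -9.39996843e-02,  8.48840713e-02]), 'tool_pos': array([0.49907269, 0.04857962, 0.04964646]), 'tcp_rot': array([ 0.70715558,  0.70362669, -0.05070586,  0.04763804]), 'contact_force': array([-0.36174824,  0.1335176 , -0.44698499]), 'torque': array([0.12940505, 0.00162695, 0.00275653]), 'finger_force': 79.29812908172607, 'finger_gap': 0.30485066526091176}
turn [-0.0047, -0.0004, -0.0047] shift [4.5, 1.0, 22.1]
turn [-0.0047, -0.0004, -0.0047] shift [-35.1, 1.2, 27.7]
```

View pics/w3b.png

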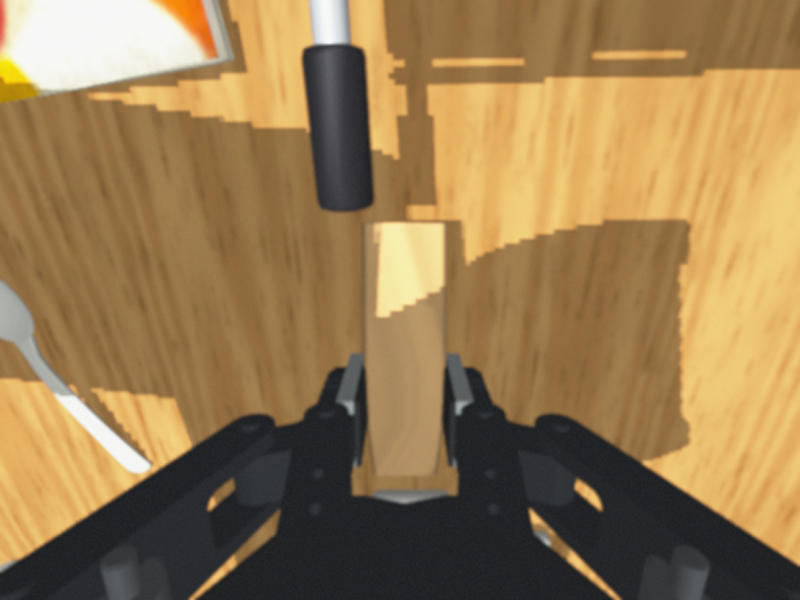

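```bash
python3 -c "
from h import *
c=cap('wrist');s=.64
for u,v in [(366,222),(445,222)]: print(onz(c,(u*s,v*s),.0382))
print(pose()[0]); print(onz(c,(345*s,150*s),.068))
for y in (.05,.009): goR(((.5,y,.0271),tilt(0,-8)))
"
```

```text
[0.48693062 0.104473   0.0382    ]
[0.51279148 0.10438102 0.0382    ]
[0.50005008 0.04867429 0.05085286]
[0.48563245 0.12927011 0.068     ]
turn [-0.0019, -0.0007, -0.005] shift [4.6, -0.0, 23.3]
turn [-0.0019, -0.0007, -0.005] shift [-36.0, 0.2, 29.0]
```

Request:
jog_arm(motion=[[[-0.002, 0, -0.005], [4, 0, 15], 0.9], [[-0.002, 0, -0.005], [4.6, 0, 23.3], 0.9], [[-0.002, 0, -0.005], [-15, 0, 26], 0.9], [[-0.002, 0, -0.005], [-36, 0, 29], 0.9], [[-0.002, 0, -0.005], [-36, 0, 29], 0.9], [[-0.002, 0, -0.005], [-36, 0, 29], 0.9], [[-0.002, 0, -0.005], [-36, 0, 29], 0.9]])

```text
clock: 9.7
tool_pos: [0.4991, 0.0095, 0.0257]
tcp_rot: [0.705, 0.706, -0.049, 0.049]
contact_force: [0.6, -0.8, -1.1]
finger_gap: 0.309
finger_force: 79.3
```

```bash
python3 -c "
from h import *
print(pose()[0],status.state()['contact_force'])
for y in (-.0065,-.013,.009): goR(((.5,y,.0271),tilt(0,-8)))
"
```

```text
[0.49910822 0.00953716 0.02568312] [ 0.56627759 -0.76174798 -1.13278454]
turn [-0.0009, -0.0007, 0.0007] shift [-16.1, 0.9, 0.8]
turn [-0.0009, -0.0007, 0.0007] shift [-22.5, 0.9, 1.7]
turn [-0.0009, -0.0007, 0.0007] shift [-0.7, 0.9, -1.3]
```

Request:
jog_arm(motion=[[[0, 0, 0], [-0.3, 0.9, -2], 0.9], [[0, 0, 0], [-5, 0.9, -1.3], 0.9], [[0, 0, 0], [-10, 0.9, -0.6], 0.9], [[0, 0, 0], [-15, 0.9, 0.2], 0.9], [[0, 0, 0], [-18.5, 0.9, 0.7], 0.9], [[0, 0, 0], [-22.5, 0.9, 1.3], 0.9], [[0, 0, 0], [-22.5, 0.9, 1.3], 0.9], [[0, 0, 0], [-22.5, 0.9, 1.3], 0.9]])

```text
clock: 10.7
tool_pos: [0.4995, -0.0136, 0.0271]
tcp_rot: [0.705, 0.705, -0.05, 0.048]
contact_force: [-0.7, 1.2, -7.3]
finger_gap: 0.306
finger_force: 79.0
```

```bash
python3 -c "
from h import *
c=cap('top','t3'); s=status.state(); print(s['tool_pos'],s['contact_force'],s['torque'],s['finger_gap'])
c=cap('wrist','w4')
"
```

```text
[ 0.49952212 -0.01351311  0.02718153] [-0.38653426  1.39264144 -6.86174661] [ 0.74302093  0.15062352 -0.09168498] 0.3080643845106763
```

Request:
jog_arm(motion=[[[0, 0, 0], [-1.5, 0, 0.2], 0.9], [[0, 0, 0], [-3, 0, 0.4], 0.9], [[0, 0, 0], [-3, 0, 0.4], 0.9]])

```text
clock: 11.18
tool_pos: [0.4999, -0.0164, 0.0274]
tcp_rot: [0.705, 0.705, -0.049, 0.049]
contact_force: [-0.8, 4.7, -7.7]
finger_gap: 0.309
finger_force: 54.5
```

```bash
python3 -c "
from h import *
c=cap('scene','s4'); s=status.state(); print(s['tool_pos'],s['contact_force'],s['torque'],s['finger_gap'])
cv2.imwrite('pics/s4b.png',cv2.resize(c['pixels'][130:240,230:340,::-1],(600,600),interpolation=cv2.INTER_CUBIC))
"
```

```text
[ 0.4998946  -0.01635631  0.02741488] [-0.09413116  4.72998508 -8.88045055] [ 1.26086348  0.02284897 -0.01450702] 0.314651244306161
```

View pics/s4b.png

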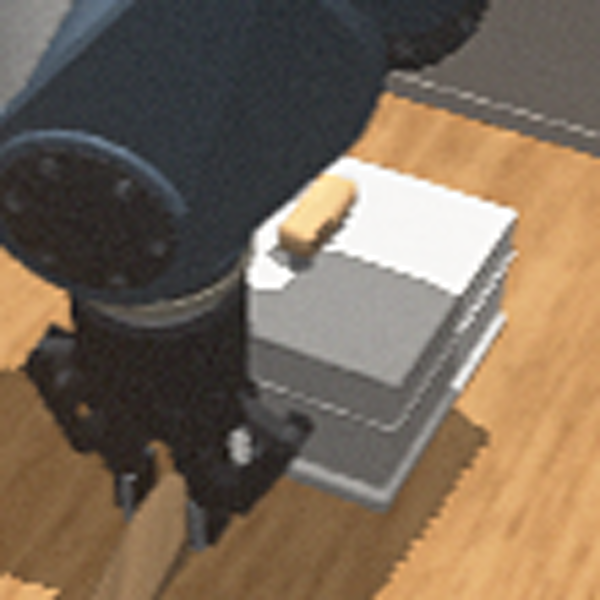

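```bash
cat > rise.py <<'E'
from h import *
import sys
c=cap('scene',sys.argv[1]); a=cv2.imread('pics/scene0.png',0); b=cv2.imread(f'pics/{sys.argv[1]}.png',0)
def sp(g,q,w=5):
    q=np.array([[q]],np.float32); cv2.cornerSubPix(g,q,(w,w),(-1,-1),(3,50,.005)); return q[0,0]
for X in [(.4225,-.0865),(.4225,-.2405)]:
    p=proj(c,(*X,.082)); up=proj(c,(*X,.087))-p
    for w in(3,5): print(X,p.round(1),'before',sp(a,p,w),'now',sp(b,p+[0,-1],w),'px per 5mm',up.round(2))
E
python3 rise.py s5; python3 -c "
from h import *
s=status.state(); print(s['tool_pos'],s['contact_force'],s['finger_gap'],s['finger_force'])"
```

```text
(0.4225, -0.0865) [302.1 201.8] before [302.11816 202.05157] now [302.73953 200.54997] px per 5mm [ 0.18 -1.48]
(0.4225, -0.0865) [302.1 201.8] before [303.2509 202.4767] now [304.11765 201.26851] px per 5mm [ 0.18 -1.48]
(0.4225, -0.2405) [323.9 168.4] before [323.91608 168.94606] now [324.5249 168.4256] px per 5mm [ 0.23 -1.44]
(0.4225, -0.2405) [323.9 168.4] before [323.9122  168.91779] now [324.49902 168.48726] px per 5mm [ 0.23 -1.44]
[ 0.49993496 -0.01644986  0.02746713] [ 0.04032016  2.04942977 -6.91222517] 0.3013693009534776 83.85923981666565
```

```bash
python3 -c "
from h import *
T=tilt(0,-8)
goR(*[((.5,y,z),T) for y,z in [(.02,.028),(.025,.07),(.0,.13),(-.04,.18),(-.1,.19),(-.16,.19),(-.22,.19),(-.28,.19),(-.34,.18),(-.36,.13),(-.36,.07),(-.36,.035),(-.338,.0275)]])"
```

```text
turn [-0.0012, -0.0007, 0.0002] shift [36.0, 0.1, -5.6]
turn [-0.0012, -0.0007, 0.0002] shift [35.2, 0.0, -47.9]
turn [-0.0012, -0.0007, 0.0002] shift [2.1, -0.1, -103.8]
turn [-0.0012, -0.0007, 0.0002] shift [-44.4, -0.1, -147.8]
turn [-0.0012, -0.0007, 0.0002] shift [-105.3, -0.1, -149.4]
turn [-0.0012, -0.0007, 0.0002] shift [-164.7, -0.1, -141.1]
turn [-0.0012, -0.0007, 0.0002] shift [-224.1, -0.1, -132.8]
turn [-0.0012, -0.0007, 0.0002] shift [-283.5, -0.1, -124.5]
turn [-0.0012, -0.0007, 0.0002] shift [-341.6, -0.1, -106.3]
turn [-0.0012, -0.0007, 0.0002] shift [-354.4, -0.1, -54.0]
turn [-0.0012, -0.0007, 0.0002] shift [-346.1, -0.0, 5.5]
turn [-0.0012, -0.0007, 0.0002] shift [-341.3, 0.0, 40.1]
turn [-0.0012, -0.0007, 0.0002] shift [-318.5, 0.0, 44.5]
```

Request:
jog_arm(motion=[[[-0.001, -0.001, 0], [20, 0, -2], 0.9], [[-0.001, -0.001, 0], [36, 0, -5.6], 0.9], [[-0.001, -0.001, 0], [35, 0, -48], 0.9], [[-0.001, -0.001, 0], [2, 0, -100], 0.9], [[-0.001, -0.001, 0], [-44, 0, -140], 0.9], [[-0.001, -0.001, 0], [-105, 0, -145], 0.9], [[-0.001, -0.001, 0], [-164, 0, -141], 0.9], [[-0.001, -0.001, 0], [-224, 0, -133], 0.9]], newtons=100)

```text
clock: 12.28
tool_pos: [0.5004, -0.2218, 0.1916]
tcp_rot: [0.705, 0.706, -0.049, 0.051]
contact_force: [1.8, -0.0, -0.7]
finger_gap: 0.292
finger_force: 103.7
```

Request:
jog_arm(motion=[[[0, 0, 0], [-59, 0, 8], 0.9], [[0, 0, 0], [-117, 0, 27], 0.9], [[0, 0, 0], [-131, 0, 70], 0.9], [[0, 0, 0], [-123, 0, 128], 0.9], [[0, 0, 0], [-118, 0, 165], 0.9], [[0, 0, 0], [-118, 0, 165], 0.9], [[0, 0, 0], [-118, 0, 165], 0.9]])

```text
clock: 13.15
tool_pos: [0.5011, -0.3603, 0.0453]
tcp_rot: [0.705, 0.705, -0.049, 0.051]
contact_force: [0.5, -0.6, -0.4]
finger_gap: 0.299
finger_force: 103.7
```

```bash
cat > st.py <<'E'
from h import *
s=status.state(); print(s['clock'],s['tool_pos'],s['contact_force'].round(1),s['finger_gap'],s['finger_force'],s['joints'].round(2))
E
python3 st.py; python3 -c "
from h import *
T=tilt(0,-8)
goR(*[((.5,y,z),T) for y,z in [(-.338,.0275),(-.325,.0275),(-.312,.0275)]])"
```

```text
13.15 [ 0.50112798 -0.36034872  0.04528353] [ 0.5 -0.6 -0.4] 0.2987461037744947 103.67032885551453 [-0.65  0.69  1.66 -0.17  0.72 -0.53]
turn [0.0018, 0.0021, 0.0003] shift [24.6, -1.1, 14.4]
turn [0.0018, 0.0021, 0.0003] shift [37.5, -1.1, 12.6]
turn [0.0018, 0.0021, 0.0003] shift [50.4, -1.1, 10.8]
```

```bash
cat > tip.py <<'E'
from h import *
c=cap('wrist','w6');p=pose()[0]
r=spotter.cut_out('wedge_middle','wrist')
for x in r[:1]:
    ys,xs=np.nonzero(x['mask']); v0=ys.min(); top=xs[ys<=v0+2]; print(x['conf'],v0,top.min(),top.max())
    for u in (top.min(),top.max()+1): print(onz(c,(u,v0),p[2]-.0104)-p)
E
python3 tip.py
```

```text
0.94 143 231 285
[-0.01405923  0.05580277 -0.0104    ]
[ 0.01379832  0.05582711 -0.0104    ]
```

Request:
jog_arm(motion=[[[0.002, 0.002, 0], [12, -1, 14], 0.9], [[0.002, 0.002, 0], [24.6, -1, 14.2], 0.9], [[0.002, 0.002, 0], [30, -1, 13.5], 0.9], [[0.002, 0.002, 0], [35, -1, 12.8], 0.9], [[0.002, 0.002, 0], [40, -1, 12.1], 0.9], [[0.002, 0.002, 0], [45, -1, 11.4], 0.9], [[0.002, 0.002, 0], [50, -1, 10.7], 0.9], [[0.002, 0.002, 0], [50, -1, 10.7], 0.9]])

```text
clock: 14.25
tool_pos: [0.4997, -0.3124, 0.0264]
tcp_rot: [0.705, 0.705, -0.049, 0.049]
contact_force: [1.2, -3.4, 2.0]
finger_gap: 0.293
finger_force: 104.1
```

```bash
python3 st.py; python3 rise.py s6
```

```text
14.25 [ 0.49971793 -0.31236947  0.02640067] [ 1.2 -3.4  2. ] 0.29294128620800486 104.07315015792847 [-0.59  0.69  1.73 -0.19  0.66 -0.44]
(0.4225, -0.0865) [302.1 201.8] before [302.11816 202.05157] now [302.36337 201.21236] px per 5mm [ 0.18 -1.48]
(0.4225, -0.0865) [302.1 201.8] before [303.2509 202.4767] now [302.08197 200.77026] px per 5mm [ 0.18 -1.48]
(0.4225, -0.2405) [323.9 168.4] before [323.91608 168.94606] now [323.6543  168.60022] px per 5mm [ 0.23 -1.44]
(0.4225, -0.2405) [323.9 168.4] before [323.9122  168.91779] now [323.7781  168.56963] px per 5mm [ 0.23 -1.44]
```

Request:
jog_arm(motion=[[[0, 0, 0], [2, 0, -0.7], 0.9], [[0, 0, 0], [4, 0, -1], 0.9], [[0, 0, 0], [6, 0, -1.3], 0.9], [[0, 0, 0], [7, 0, -1.4], 0.9], [[0, 0, 0], [7, 0, -1.4], 0.9]])

```text
clock: 14.92
tool_pos: [0.4992, -0.3047, 0.0264]
tcp_rot: [0.705, 0.705, -0.049, 0.048]
contact_force: [0.6, -3.3, 4.0]
finger_gap: 0.3
finger_force: 104.2
```

```bash
python3 st.py; python3 rise.py s7
```

```text
14.925 [ 0.49922295 -0.30473188  0.02637569] [ 0.6 -3.3  4. ] 0.30004493118641745 104.16633783136655 [-0.58  0.68  1.74 -0.19  0.66 -0.43]
(0.4225, -0.0865) [302.1 201.8] before [302.11816 202.05157] now [302.5834 201.1988] px per 5mm [ 0.18 -1.48]
(0.4225, -0.0865) [302.1 201.8] before [303.2509 202.4767] now [302.08197 200.77026] px per 5mm [ 0.18 -1.48]
(0.4225, -0.2405) [323.9 168.4] before [323.91608 168.94606] now [323.45804 168.40274] px per 5mm [ 0.23 -1.44]
(0.4225, -0.2405) [323.9 168.4] before [323.9122  168.91779] now [323.30447 168.68036] px per 5mm [ 0.23 -1.44]
```

```bash
python3 -c "
from h import *
c=cap('wrist','w7');s=cap('scene')
a=cv2.resize(c['pixels'][60:260,130:390,::-1],(780,600),interpolation=cv2.INTER_CUBIC)[:, 120:660]
b=cv2.resize(s['pixels'][125:220,270:340,::-1],None,fx=3.6,fy=6.3,interpolation=cv2.INTER_CUBIC)
cv2.imwrite('pics/w7b.png',np.hstack([a,cv2.resize(b,(250,600))]))"
```

```text
(no output)
```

View pics/w7b.png

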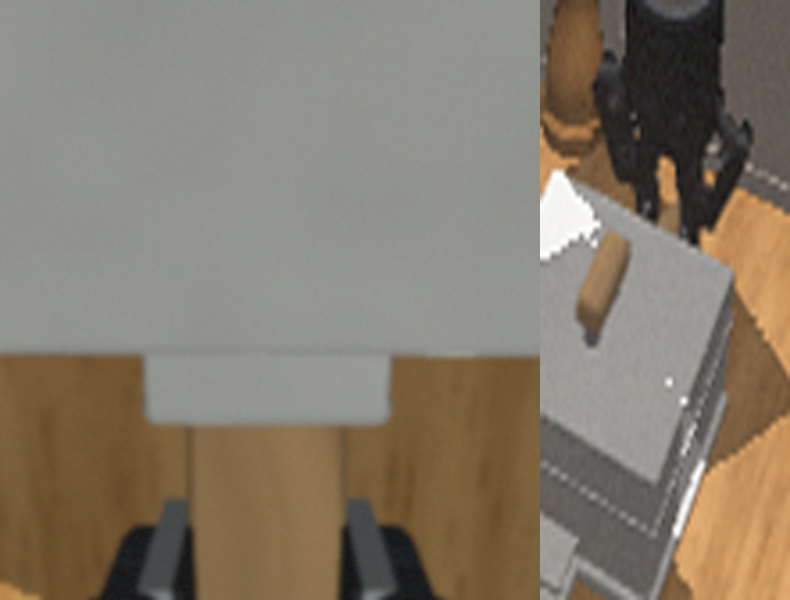

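```bash
python3 -c "
from h import *
c=cap('wrist')
print(-np.array(c['R']).T@np.array(c['t']))
for z in(.080,.082,.085,.088,.090): print(z,proj(c,(.5,-.2405,z)),'lip',[proj(c,(.5,-.2735,z-.062+k)).round(1)[1] for k in(0,.003)])
print(onz(c,(256,177.5),.084),onz(c,(256,177.5),.087))
for z in(.022,.025,.028): print(onz(c,(130+(120+145)/3,200.8),z),onz(c,(130+(120+388)/3,200.8),z))
"
```

```text
[ 0.49963199 -0.21545871  0.14914026]
0.08 [260.59669609 170.03839632] lip [np.float64(188.5), np.float64(190.8)]
0.082 [260.62710916 172.57957545] lip [np.float64(190.0), np.float64(192.4)]
0.085 [260.67574896 176.64369808] lip [np.float64(192.4), np.float64(194.8)]
0.088 [260.72841278 181.04404939] lip [np.float64(194.8), np.float64(197.4)]
0.09 [260.76601115 184.18559982] lip [np.float64(196.5), np.float64(199.1)]
[ 0.49877685 -0.24113353  0.084     ] [ 0.49881623 -0.23995109  0.087     ]
[ 0.47778503 -0.27896367  0.022     ] [ 0.52104867 -0.27889172  0.022     ]
[ 0.47830053 -0.27746521  0.025     ] [ 0.52054332 -0.27739496  0.025     ]
[ 0.47881603 -0.27596675  0.028     ] [ 0.52003798 -0.27589819  0.028     ]
```

Request:
jog_arm(motion=[[[0, 0, 0], [1.5, 0, -0.2], 0.9], [[0, 0, 0], [3, 0, -0.4], 0.9], [[0, 0, 0], [4, 0, -0.5], 0.9], [[0, 0, 0], [4, 0, -0.5], 0.9]])

```text
clock: 15.62
tool_pos: [0.4992, -0.3003, 0.0263]
tcp_rot: [0.705, 0.705, -0.049, 0.048]
contact_force: [0.1, -1.4, 6.6]
finger_gap: 0.296
finger_force: 104.6
```

```bash
python3 st.py; python3 rise.py s8;python3 -c "
from h import *
c=cap('wrist','w8')
g=cv2.cvtColor(c['pixels'],cv2.COLOR_RGB2GRAY).astype(int)
print(g[165:215,256].tolist());print(g[165:200,200].tolist())
a=cv2.cvtColor(cv2.imread('pics/w7.png'),cv2.COLOR_BGR2GRAY).astype(int);print(a[165:215,256].tolist());print(a[165:200,200].tolist())
T=tilt(0,-8)
goR(*[((.5,y,z),T) for y,z in [(-.36,.0275),(-.36,.07),(-.34,.13),(-.30,.18),(-.24,.19),(-.18,.19),(-.12,.19),(-.06,.19),(0,.18),(0.02,.13),(.02,.07),(.02,.04)]])"
```

```text
15.625 [ 0.49919753 -0.30031317  0.0262788 ] [ 0.1 -1.4  6.6] 0.2964396231358971 104.60592095943056 [-0.57  0.68  1.74 -0.19  0.65 -0.42]
(0.4225, -0.0865) [302.1 201.8] before [302.11816 202.05157] now [302.05154 201.46786] px per 5mm [ 0.18 -1.48]
(0.4225, -0.0865) [302.1 201.8] before [303.2509 202.4767] now [302.08197 200.77026] px per 5mm [ 0.18 -1.48]
(0.4225, -0.2405) [323.9 168.4] before [323.91608 168.94606] now [322.7109 169.1102] px per 5mm [ 0.23 -1.44]
(0.4225, -0.2405) [323.9 168.4] before [323.9122  168.91779] now [322.94565 169.27118] px per 5mm [ 0.23 -1.44]
[150, 150, 150, 151, 149, 150, 149, 150, 149, 150, 148, 150, 149, 150, 148, 147, 147, 148, 148, 147, 147, 146, 148, 146, 147, 146, 142, 141, 140, 147, 148, 147, 149, 148, 147, 149, 148, 148, 149, 150, 148, 146, 148, 143, 139, 130, 118, 113, 113, 114]
[147, 147, 148, 146, 148, 148, 148, 146, 148, 147, 147, 147, 147, 148, 146, 148, 147, 148, 148, 147, 148, 146, 147, 147, 146, 144, 140, 134, 120, 100, 91, 91, 93, 92, 93]
[148, 147, 148, 148, 148, 148, 147, 148, 149, 145, 143, 142, 143, 147, 148, 149, 149, 149, 148, 
[... 308 characters left out ...]
]
turn [-0.0021, -0.0018, 0.0001] shift [-59.3, 0.8, 7.0]
turn [-0.0021, -0.0018, 0.0001] shift [-65.1, 0.7, -35.1]
turn [-0.0021, -0.0018, 0.0001] shift [-53.5, 0.6, -97.3]
turn [-0.0021, -0.0018, 0.0001] shift [-20.8, 0.5, -152.3]
turn [-0.0021, -0.0018, 0.0001] shift [37.3, 0.4, -170.4]
turn [-0.0021, -0.0018, 0.0001] shift [96.7, 0.4, -178.7]
turn [-0.0021, -0.0018, 0.0001] shift [156.1, 0.4, -186.9]
turn [-0.0021, -0.0018, 0.0001] shift [215.6, 0.4, -195.2]
turn [-0.0021, -0.0018, 0.0001] shift [276.4, 0.4, -193.5]
turn [-0.0021, -0.0018, 0.0001] shift [303.1, 0.5, -146.7]
turn [-0.0021, -0.0018, 0.0001] shift [311.3, 0.6, -87.3]
turn [-0.0021, -0.0018, 0.0001] shift [315.4, 0.7, -57.6]
```

Request:
jog_arm(motion=[[[-0.002, -0.002, 0], [-30, 0, 2], 0.9], [[-0.002, -0.002, 0], [-60, 0.7, 6], 0.9], [[-0.002, -0.002, 0], [-65, 0.7, -40], 0.9], [[-0.002, -0.002, 0], [-53, 0.6, -95], 0.9], [[-0.002, -0.002, 0], [-21, 0.5, -148], 0.9], [[-0.002, -0.002, 0], [36, 0.4, -168], 0.9], [[-0.002, -0.002, 0], [96, 0.4, -179], 0.9], [[-0.002, -0.002, 0], [156, 0.4, -187], 0.9]])

```text
clock: 16.73
tool_pos: [0.499, -0.1181, 0.1895]
tcp_rot: [0.705, 0.705, -0.05, 0.049]
contact_force: [1.4, 0.3, -0.6]
finger_gap: 0.297
finger_force: 103.7
```

Request:
jog_arm(motion=[[[0, 0, 0], [60, 0, -8], 0.9], [[0, 0, 0], [120, 0, -7], 0.9], [[0, 0, 0], [147, 0, 40], 0.9], [[0, 0, 0], [155, 0, 99], 0.9], [[0, 0, 0], [159, 0, 130], 0.9], [[0, 0, 0], [159, 0, 130], 0.9], [[0, 0, 0], [159, 0, 130], 0.9]])

```text
clock: 17.6
tool_pos: [0.5002, 0.019, 0.0399]
tcp_rot: [0.705, 0.705, -0.049, 0.05]
contact_force: [0.3, -0.3, -1.2]
finger_gap: 0.297
finger_force: 103.7
```

```bash
python3 st.py; python3 tip.py; python3 -c "
from h import *
T=tilt(0,-8)
goR(*[((.5,y,z),T) for y,z in [(.015,.0275),(-.015,.0275),(-.02,.027),(-.026,.027)]])"
```

```text
17.6 [0.50017777 0.0190035  0.03992717] [ 0.3 -0.3 -1.2] 0.296549875843016 103.74553799629211 [ 0.02  0.58  1.91 -0.23  0.67  0.2 ]
0.62 143 231 285
[-0.01424504  0.05575458 -0.0104    ]
[ 0.01362175  0.05577314 -0.0104    ]
turn [0.002, 0.0003, -0.0003] shift [-2.1, -0.6, 13.3]
turn [0.002, 0.0003, -0.0003] shift [-31.8, -0.6, 17.5]
turn [0.002, 0.0003, -0.0003] shift [-36.7, -0.6, 18.7]
turn [0.002, 0.0003, -0.0003] shift [-42.6, -0.6, 19.5]
```

Request:
jog_arm(motion=[[[0.002, 0, 0], [-2, -0.6, 13], 0.9], [[0.002, 0, 0], [-12, -0.6, 14.7], 0.9], [[0.002, 0, 0], [-22, -0.6, 16], 0.9], [[0.002, 0, 0], [-30, -0.6, 17.2], 0.9], [[0.002, 0, 0], [-35, -0.6, 18.2], 0.9], [[0.002, 0, 0], [-39, -0.6, 18.8], 0.9], [[0.002, 0, 0], [-42.6, -0.6, 19.3], 0.9], [[0.002, 0, 0], [-42.6, -0.6, 19.3], 0.9]])

```text
clock: 18.7
tool_pos: [0.4997, -0.0266, 0.0263]
tcp_rot: [0.705, 0.705, -0.05, 0.049]
contact_force: [0.1, -1.2, 4.5]
finger_gap: 0.298
finger_force: 104.5
```

```bash
python3 st.py; python3 rise.py s9;python3 -c "
from h import *
T=tilt(0,-8)
goR(*[((.5,y,z),T) for y,z in [(-.0285,.0272),(.02,.028),(.025,.07),(.0,.13),(-.04,.18),(-.1,.19),(-.16,.19),(-.22,.19),(-.28,.19),(-.34,.18),(-.36,.13),(-.36,.07),(-.36,.045)]])"
```

```text
18.7 [ 0.4997175  -0.0266264   0.02627814] [ 0.1 -1.2  4.5] 0.2984379549227474 104.46300745010376 [-0.07  0.6   1.92 -0.24  0.63  0.12]
(0.4225, -0.0865) [302.1 201.8] before [302.11816 202.05157] now [302.15048 199.47813] px per 5mm [ 0.18 -1.48]
(0.4225, -0.0865) [302.1 201.8] before [303.2509 202.4767] now [303.1657  199.83781] px per 5mm [ 0.18 -1.48]
(0.4225, -0.2405) [323.9 168.4] before [323.91608 168.94606] now [324.50476 166.48323] px per 5mm [ 0.23 -1.44]
(0.4225, -0.2405) [323.9 168.4] before [323.9122  168.91779] now [324.57184 166.51042] px per 5mm [ 0.23 -1.44]
turn [-0.0012, 0.0008, -0.0001] shift [-2.1, 0.3, -0.7]
turn [-0.0012, 0.0008, -0.0001] shift [45.8, 0.3, -8.3]
turn [-0.0012, 0.0008, -0.0001] shift [44.9, 0.3, -50.6]
turn [-0.0012, 0.0008, -0.0001] shift [11.8, 0.2, -106.5]
turn [-0.0012, 0.0008, -0.0001] shift [-34.8, 0.1, -150.4]
turn [-0.0012, 0.0008, -0.0001] shift [-95.6, 0.2, -151.9]
turn [-0.0012, 0.0008, -0.0001] shift [-155.1, 0.2, -143.5]
turn [-0.0012, 0.0008, -0.0001] shift [-214.5, 0.2, -135.1]
turn [-0.0012, 0.0008, -0.0001] shift [-273.9, 0.2, -126.7]
turn [-0.0012, 0.0008, -0.0001] shift [-331.9, 0.2, -108.4]
turn [-0.0012, 0.0008, -0.0001] shift [-344.7, 0.3, -56.1]
turn [-0.0012, 0.0008, -0.0001] shift [-336.3, 0.4, 3.3]
turn [-0.0012, 0.0008, -0.0001] shift [-332.8, 0.4, 28.1]
```

```bash
python3 -c "
from h import *
T=tilt(0,-8)
goR(*[((x,y,z),T) for x,y,z in [(.5,.02,.028),(.5,.02,.045),(.42,.02,.045),(.42,.02,.0127)]])"
```

```text
turn [-0.0012, 0.0008, -0.0001] shift [45.8, 0.3, -8.3]
turn [-0.0012, 0.0008, -0.0001] shift [43.5, 0.3, -25.1]
turn [-0.0012, 0.0008, -0.0001] shift [43.5, -79.7, -25.0]
turn [-0.0012, 0.0008, -0.0001] shift [48.0, -79.7, 7.0]
```

Request:
jog_arm(motion=[[[-0.001, 0.001, 0], [20, 0.3, -4], 0.9], [[-0.001, 0.001, 0], [46, 0.3, -8.5], 0.9], [[-0.001, 0.001, 0], [43.5, 0.3, -25], 0.9], [[-0.001, 0.001, 0], [43.5, -40, -25], 0.9], [[-0.001, 0.001, 0], [43.5, -79.7, -25], 0.9], [[-0.001, 0.001, 0], [43.5, -79.7, -25], 0.9], [[-0.001, 0.001, 0], [43.5, -79.7, -25], 0.9]])

```text
clock: 19.62
tool_pos: [0.4206, 0.0202, 0.0452]
tcp_rot: [0.706, 0.705, -0.049, 0.049]
contact_force: [-0.0, 0.0, -0.4]
finger_gap: 0.302
finger_force: 103.8
```

```bash
python3 st.py; python3 rise.py s10;python3 -c "
from h import *
goR(((.42,.02,.0127),tilt(0,-8)))
c=cap('scene')
cv2.imwrite('pics/s10b.png',cv2.resize(c['pixels'][130:240,230:340,::-1],(600,600),interpolation=cv2.INTER_CUBIC))"
```

```text
19.625 [0.42064926 0.02021704 0.04523892] [-0.   0.  -0.4] 0.3022596864599842 103.78905057907104 [ 0.02  0.48  2.1  -0.26  0.58  0.24]
(0.4225, -0.0865) [302.1 201.8] before [302.11816 202.05157] now [301.60855 198.29414] px per 5mm [ 0.18 -1.48]
(0.4225, -0.0865) [302.1 201.8] before [303.2509 202.4767] now [301.64868 197.41678] px per 5mm [ 0.18 -1.48]
(0.4225, -0.2405) [323.9 168.4] before [323.91608 168.94606] now [323.92725 167.39488] px per 5mm [ 0.23 -1.44]
(0.4225, -0.2405) [323.9 168.4] before [323.9122  168.91779] now [323.92725 167.39488] px per 5mm [ 0.23 -1.44]
turn [0.0003, -0.0007, -0.0004] shift [4.2, -0.8, 32.1]
```

View pics/s10b.png

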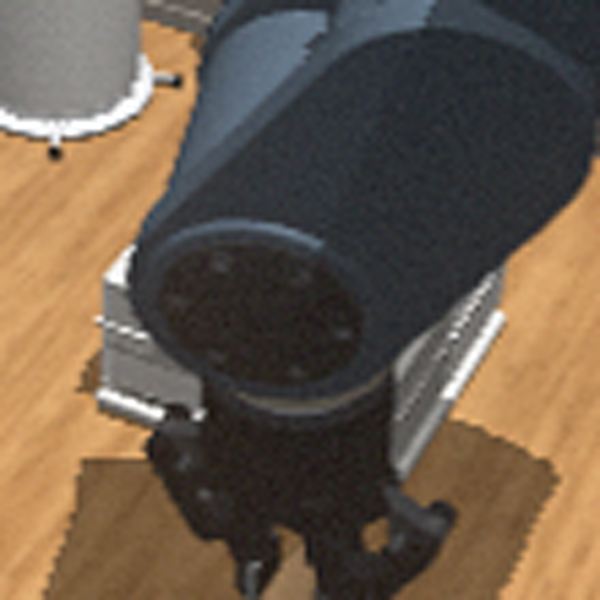

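Request:
jog_arm(motion=[[[0, -0.001, 0], [2, -0.8, 16], 0.9], [[0, -0.001, 0], [4.2, -0.8, 32.2], 0.9], [[0, -0.001, 0], [4.2, -0.8, 32.2], 0.9], [[0, -0.001, 0], [4.2, -0.8, 32.2], 0.9], [[0, -0.001, 0], [4.2, -0.8, 32.2], 0.5], [[0, -0.001, 0], [4.2, -0.8, 32.2], 0.5], [[0, -0.001, 0], [0, -0.8, -20], 0.5], [[0, 0, 0], [-10, -0.8, -80], 0]])

```text
clock: 20.72
tool_pos: [0.4183, 0.022, 0.1262]
tcp_rot: [0.705, 0.706, -0.05, 0.048]
contact_force: [0.7, -1.0, 0.3]
finger_gap: 0.699
finger_force: 0.0
```

```bash
python3 st.py; python3 -c "
from h import *
go(((.42,.02,.25),0),((.42,.10,.34),0))"
```

```text
20.725 [0.41827451 0.02197331 0.1261792 ] [ 0.7 -1.   0.3] 0.698943691572292 0.0 [ 0.03  0.3   2.07 -0.2   0.78  0.17]
turn [-0.0035, 0.1386, 0.0006] shift [-19.1, 1.3, -122.4]
turn [-0.0035, 0.1386, 0.0006] shift [47.7, 1.0, -222.6]
```

```bash
python3 -c "
from h import *
go(((.44,-.06,.30),0),((.45,-.30,.33),0))"
```

```text
turn [-0.0035, 0.1386, 0.0006] shift [-105.2, 21.1, -160.9]
turn [-0.0035, 0.1386, 0.0006] shift [-347.1, 30.9, -157.5]
```

Request:
jog_arm(motion=[[[0, 0.03, 0], [0, 0, -60], 0], [[0, 0.06, 0], [-30, 5, -115], 0], [[0, 0.1, 0], [-80, 15, -150], 0], [[0, 0.139, 0], [-140, 22, -160], 0], [[0, 0.139, 0], [-200, 26, -160], 0], [[0, 0.139, 0], [-260, 28, -158], 0], [[0, 0.139, 0], [-320, 30, -157], 0], [[0, 0.139, 0], [-347, 31, -157], 0]])

```text
clock: 21.72
tool_pos: [0.4496, -0.3028, 0.3289]
tcp_rot: [0.708, 0.706, -0.001, -0.0]
contact_force: [0.1, 1.6, -0.2]
finger_gap: 1.0
finger_force: 0.0
```

```bash
cat > cov.py <<'E'
from h import *
from scipy.optimize import least_squares
c=cap('wrist','wc'); g=cv2.cvtColor(c['pixels'],cv2.COLOR_RGB2GRAY)
p,R=pose();print(p)
E
python3 rise.py s11; python3 cov.py; python3 -c "
from h import *
c=cap('scene')
a=cv2.resize(c['pixels'][125:235,240:350,::-1],(600,600),interpolation=cv2.INTER_CUBIC)
cv2.imwrite('pics/s11b.png',a)"
```

```text
(0.4225, -0.0865) [302.1 201.8] before [302.11816 202.05157] now [302.48285 199.73196] px per 5mm [ 0.18 -1.48]
(0.4225, -0.0865) [302.1 201.8] before [303.2509 202.4767] now [302.08197 200.77026] px per 5mm [ 0.18 -1.48]
(0.4225, -0.2405) [323.9 168.4] before [323.91608 168.94606] now [324.96497 165.85977] px per 5mm [ 0.23 -1.44]
(0.4225, -0.2405) [323.9 168.4] before [323.9122  168.91779] now [324.6121  165.96028] px per 5mm [ 0.23 -1.44]
[ 0.4497875  -0.30233448  0.32870934]
```

View pics/s11b.png

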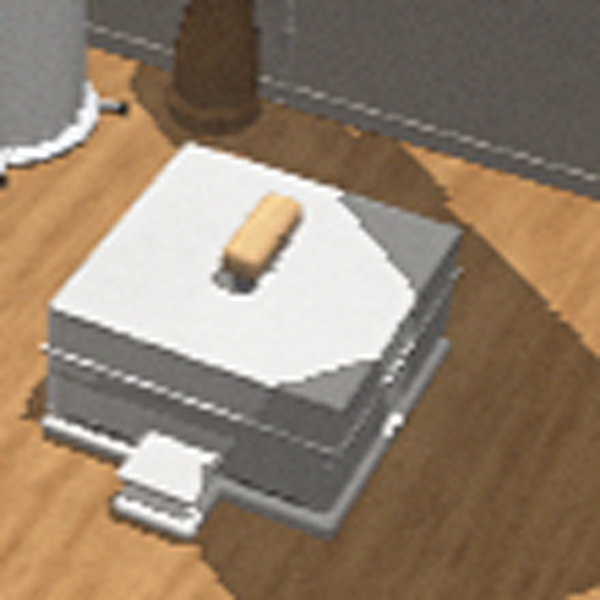

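```bash
python3 -c "
from h import *
t=cap('top')
f=lambda x,y:(120+x/2.96,110+y/2.96)
for n,x,y,z in [('jar base front',350,120,0),('jar left',325,95,0),('glass',270,110,0),('towelL',595,120,0),('stay pivot end',222,130,.056),('stay front',240,302,.068),('chest r edge back',212,103,.08),('chest r front',212,312,.08)]: print(n,onz(t,f(x,y),z).round(3))
go(((.5,-.1635,.20),0),((.5,-.1635,.13),0),((.5,-.1635,.102),0))
for k in ['stay_pivot','stay_grip','jar']:
  print(k,[(x['xy'],round(x['conf'],2)) for x in spotter.find_in(k,'top')[:2]])
s=cap('scene')
for k in ['jar']:
  print(k,[(x['xy'],round(x['conf'],2)) for x in spotter.find_in(k,'scene')[:2]])
for u,v in [(280,338),(255,320)]: print(onz(s,(u*.64,v*.64),0))
"
```

```text
jar base front [0.704 0.025 0.   ]
jar left [0.734 0.055 0.   ]
glass [0.716 0.12  0.   ]
towelL [ 0.705 -0.266  0.   ]
stay pivot end [0.68  0.168 0.056]
stay front [0.483 0.141 0.068]
chest r edge back [0.705 0.176 0.08 ]
chest r front [0.471 0.17  0.08 ]
turn [-0.0017, -0.0007, -0.0007] shift [136.3, 50.2, 128.5]
turn [-0.0017, -0.0007, -0.0007] shift [136.2, 50.3, 198.5]
turn [-0.0017, -0.0007, -0.0007] shift [136.2, 50.4, 226.5]
stay_pivot [([154.6, 182.4], 0.76)]
stay_grip [([198.8, 211.5], 0.71)]
jar [([236.0, 136.1], 0.94), ([152.3, 177.7], 0.46)]
jar [([175.3, 186.0], 0.71)]
[ 7.16949399e-01  3.94520092e-02 -1.11022302e-16]
[0.78215282 0.0239666  0.        ]
```

Request:
jog_arm(motion=[[[-0.002, 0, 0], [45, 16, 40], 0], [[-0.002, 0, 0], [90, 32, 80], 0], [[-0.002, 0, 0], [136, 50, 120], 0.2], [[-0.002, 0, 0], [136, 50, 160], 0.4], [[-0.002, 0, 0], [136, 50.3, 195], 0.4], [[-0.002, 0, 0], [136, 50.3, 215], 0.4], [[-0.002, 0, 0], [136, 50.4, 226], 0.4], [[-0.002, 0, 0], [136, 50.4, 226], 0.4]])

```text
clock: 23.18
tool_pos: [0.5002, -0.1639, 0.1027]
tcp_rot: [0.707, 0.707, 0.0, 0.0]
contact_force: [-0.0, -0.4, -0.8]
finger_gap: 0.597
finger_force: 0.0
```

```bash
python3 st.py
```

```text
23.175 [ 0.50022466 -0.16385663  0.10265628] [-0.  -0.4 -0.8] 0.5968704124672637 0.0 [-0.41  0.49  1.83  0.    0.82 -0.41]
```

Request:
jog_arm(motion=[[[0, 0, 0], [0, 0, 0], 0.95], [[0, 0, 0], [0, 0, 0], 0.95], [[0, 0, 0], [0, 0, 0], 0.95], [[0, 0, 0], [0, 0, 0], 0.95], [[0, 0, 0], [0, 0, -4], 0.95], [[0, 0, 0], [0, 0, -8], 0.95], [[0, 0, 0], [0, 0, -8], 0.95]], newtons=70)

```text
clock: 24.05
tool_pos: [0.5003, -0.1641, 0.111]
tcp_rot: [0.707, 0.707, 0.0, 0.0]
contact_force: [0.3, 0.2, -3.8]
finger_gap: 0.242
finger_force: 69.0
```

```bash
python3 st.py
```

```text
24.05 [ 0.50032326 -0.16410404  0.11096543] [ 0.3  0.2 -3.8] 0.2419865043536428 68.95849585533142 [-0.41  0.48  1.82  0.    0.84 -0.41]
```

Request:
jog_arm(motion=[[[0, 0, 0], [0, 0, -30], 0.95], [[0, 0, 0], [0, 0, -70], 0.95], [[0, 0, 0], [0, 0, -110], 0.95], [[0, 0, -0.12], [15, 5, -115], 0.95], [[0, 0, -0.27], [40, 15, -115], 0.95], [[0, 0, -0.42], [70, 30, -115], 0.95], [[0, 0, -0.57], [100, 45, -115], 0.95], [[0, 0, -0.72], [130, 58, -115], 0.95]])

```text
clock: 25.05
tool_pos: [0.5584, -0.0331, 0.2255]
tcp_rot: [0.41, 0.912, 0.0, 0.0]
contact_force: [0.4, -0.0, -3.1]
finger_gap: 0.238
finger_force: 69.5
```

```bash
python3 st.py; python3 -c "
from h import *
go(((.575,.01,.22),90),((.575,.01,.10),90),((.575,.01,.083),90))"
```

```text
25.05 [ 0.55840888 -0.03307008  0.22549311] [ 0.4 -0.  -3.1] 0.237858904422026 69.54758763313293 [-0.14  0.38  1.64  0.    1.12 -0.87]
turn [0.0002, 0.0002, -0.8459] shift [21.2, 41.0, 5.5]
turn [0.0002, 0.0002, -0.8459] shift [21.3, 40.9, 125.5]
turn [0.0002, 0.0002, -0.8459] shift [21.3, 40.9, 142.5]
```

Request:
jog_arm(motion=[[[0, 0, -0.15], [10, 20, 0], 0.95], [[0, 0, -0.32], [21, 41, 0], 0.95], [[0, 0, -0.49], [21, 41, 5], 0.95], [[0, 0, -0.66], [21, 41, 5], 0.95], [[0, 0, -0.82], [21, 41, 5], 0.95], [[0, 0, -0.846], [21, 41, 40], 0.95], [[0, 0, -0.846], [21, 41, 80], 0.95], [[0, 0, -0.846], [21, 41, 80], 0.95]])

```text
clock: 26.05
tool_pos: [0.5734, 0.0088, 0.1433]
tcp_rot: [0.002, 1.0, 0.0, -0.003]
contact_force: [-0.4, -0.9, -2.7]
finger_gap: 0.24
finger_force: 69.4
```

```bash
python3 st.py; python3 -c "
from h import *
go(((.575,.01,.10),90),((.575,.01,.084),90),((.575,.01,.081),90))"
```

```text
26.05 [0.57342034 0.00884085 0.14328131] [-0.4 -0.9 -2.7] 0.240170140933079 69.42605137825012 [-0.07  0.51  1.67  0.    0.97 -1.63]
turn [0.0004, -0.0052, -0.0049] shift [-1.8, 1.1, 43.3]
turn [0.0004, -0.0052, -0.0049] shift [-1.9, 1.1, 59.3]
turn [0.0004, -0.0052, -0.0049] shift [-1.9, 1.1, 62.3]
```

Request:
jog_arm(motion=[[[0, 0, -0.005], [-1, 1, 20], 0.95], [[0, 0, -0.005], [-1, 1, 40], 0.95], [[0, 0, -0.005], [-1, 1, 52], 0.95], [[0, 0, -0.005], [-1, 1, 57], 0.95], [[0, 0, -0.005], [-1, 1, 59], 0.95], [[0, 0, -0.005], [-1, 1, 60], 0.95], [[0, 0, -0.005], [-1, 1, 60], 0.95]])

```text
clock: 26.92
tool_pos: [0.5788, 0.0099, 0.089]
tcp_rot: [-0.0, 1.0, -0.0, 0.003]
contact_force: [2.3, 2.5, 11.7]
finger_gap: 0.244
finger_force: 73.1
```

```bash
python3 st.py
```

```text
26.925 [0.57878188 0.00989708 0.08899123] [ 2.3  2.5 11.7] 0.24394099360145272 73.08748877607286 [-0.06  0.59  1.7   0.    0.85 -1.64]
```

Request:
jog_arm(motion=[[[0, 0, 0], [0, 0, -20], 0.95], [[0, 0, 0], [0, 0, -45], 0.95], [[0, 0, 0], [0, 12, -45], 0.95], [[0, 0, 0], [0, 24, -45], 0.95], [[0, 0, 0], [0, 24, -45], 0.95], [[0, 0, 0], [0, 24, -45], 0.95]])

```text
clock: 27.68
tool_pos: [0.5759, 0.0339, 0.1301]
tcp_rot: [-0.0, 1.0, -0.0, -0.0]
contact_force: [0.3, -0.4, -3.8]
finger_gap: 0.243
finger_force: 70.4
```

```bash
python3 st.py; python3 -c "
from h import *
go(((.577,.034,.10),90),((.577,.034,.084),90),((.577,.034,.081),90))
c=cap('wrist','w12');s=cap('scene')
a=cv2.resize(c['pixels'][:,:,::-1],(460,345));b=cv2.resize(s['pixels'][130:260,180:320,::-1],(340,345*340//340))
cv2.imwrite('pics/w12b.png',np.hstack([a,b]))"
```

```text
27.675 [0.57594206 0.0338506  0.13013764] [ 0.3 -0.4 -3.8] 0.24317554863725377 70.44111280934885 [-0.02  0.53  1.67 -0.    0.94 -1.59]
turn [-0.0, -0.0003, 0.0006] shift [-1.1, 0.1, 30.1]
turn [-0.0, -0.0003, 0.0006] shift [-1.1, 0.2, 46.1]
turn [-0.0, -0.0003, 0.0006] shift [-1.1, 0.2, 49.1]
```

View pics/w12b.png

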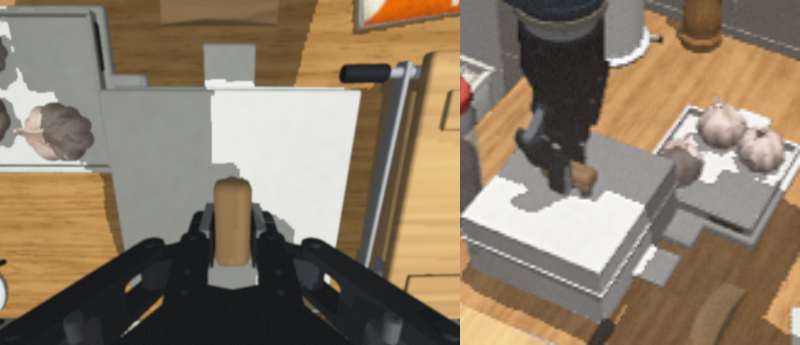

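Request:
jog_arm(motion=[[[0, 0, 0], [-1, 0, 20], 0.95], [[0, 0, 0], [-1, 0, 38], 0.95], [[0, 0, 0], [-1, 0, 44], 0.95], [[0, 0, 0], [-1, 0, 47], 0.95], [[0, 0, 0], [-1, 0, 47], 0.95]])

```text
clock: 28.4
tool_pos: [0.5779, 0.0337, 0.0848]
tcp_rot: [0.0, 1.0, 0.0, 0.001]
contact_force: [-2.7, -0.4, 2.8]
finger_gap: 0.241
finger_force: 70.8
```

```bash
python3 st.py
```

```text
28.4 [0.57788684 0.03367905 0.08476437] [-2.7 -0.4  2.8] 0.24087665237863137 70.78461527824402 [-0.02  0.6   1.69  0.    0.85 -1.59]
```

Request:
jog_arm(motion=[[[0, 0, 0], [0, 0, 2], 0.95], [[0, 0, 0], [0, 0, 2], 0.95], [[0, 0, 0], [0, 0, 2], 0.95]])

```text
clock: 28.78
tool_pos: [0.5781, 0.0334, 0.0832]
tcp_rot: [-0.0, 1.0, -0.0, 0.002]
contact_force: [-3.7, -3.9, 6.2]
finger_gap: 0.241
finger_force: 71.7
```

```bash
python3 st.py; python3 - <<'E'
from h import *
c=cap('scene','s13')
# predicted upright corners for edge z=0
print([proj(c,(.577-.077,.034+dy,.068)).round(1) for dy in(-.077,.077)])
cv2.imwrite('pics/s13b.png',cv2.resize(c['pixels'][150:260,180:300,::-1],(720,660)[:2],interpolation=cv2.INTER_CUBIC)[:600])
E
```

```text
28.775 [0.57813126 0.03342143 0.08317031] [-3.7 -3.9  6.2] 0.24076217178376552 71.71019196510315 [-0.02  0.6   1.69 -0.    0.84 -1.59]
[array([266.3, 206.1]), array([235.7, 247.2])]
```

View pics/s13b.png

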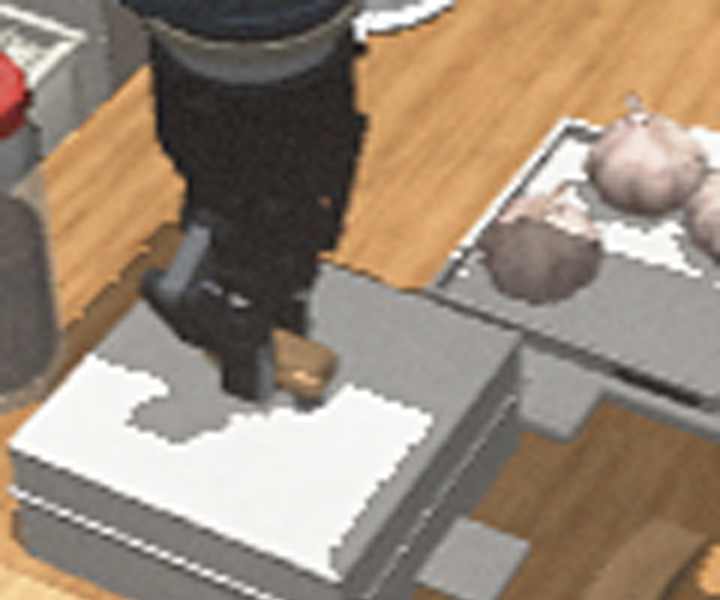

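Request:
jog_arm(motion=[[[0, 0, 0], [0, 0, 0], 0.6], [[0, 0, 0], [0, 0, 0], 0.5], [[0, 0, 0], [0, 0, 0], 0.5], [[0, 0, 0], [0, 0, -20], 0.5], [[0, 0, 0], [0, 0, -70], 0.5], [[0, 0, 0], [0, 0, -130], 0.5], [[0, 0, 0], [0, 0, -190], 0], [[0, 0, 0], [0, 0, -220], 0]])

```text
clock: 29.82
tool_pos: [0.5777, 0.0337, 0.3054]
tcp_rot: [-0.0, 1.0, -0.0, 0.003]
contact_force: [-0.0, 0.1, -0.8]
finger_gap: 0.902
finger_force: 0.0
```

```bash
python3 st.py; python3 - <<'E'
from h import *
c=cap('wrist','w14');p,R=pose()
for k in ['stay_grip','chest_stay','stay_pivot','garlic_a_middle']:
  for x in spotter.cut_out(k,'wrist')[:4]:
    m=x['mask'];ys,xs=np.nonzero(m); print(k,x['conf'],x['xy'],m.sum(),xs.min(),xs.max(),ys.min(),ys.max(), onz(c,x['xy'],.068 if 'stay' in k else .045).round(4))
E
```

```text
29.825 [0.57765701 0.03374834 0.30535128] [-0.   0.1 -0.8] 0.9017502761371631 0.0 [-0.02  0.34  1.5   0.    1.3  -1.59]
stay_grip 0.95 [350.3, 120.6] 1060 323 365 88 228 [0.5172 0.1566 0.068 ]
stay_grip 0.71 [258.0, 156.4] 12395 202 315 85 220 [0.5659 0.032  0.068 ]
stay_grip 0.61 [429.9, 164.3] 27838 321 511 79 251 [0.5769 0.2754 0.068 ]
chest_stay 0.92 [353.9, 115.3] 1046 322 365 87 230 [0.5103 0.1608 0.068 ]
chest_stay 0.61 [249.5, 49.8] 1667 212 288 38 61 [0.4313 0.0213 0.068 ]
stay_pivot 0.61 [429.9, 164.3] 27658 322 511 79 251 [0.5769 0.2754 0.068 ]
```

```bash
python3 - <<'E'
from h import *
c=cap('wrist','w15')
x=spotter.cut_out('chest_stay','wrist')[0]; m=x['mask']
v=c['pixels'].max(2); d=m&(v<70)
ys,xs=np.nonzero(d); print(d.sum(),xs.min(),xs.max(),ys.min(),ys.max(),np.median(xs),np.median(ys))
for u,w in [(xs.min(),ys.min()),(xs.max()+1,ys.max()+1),((xs.min()+xs.max()+1)/2,(ys.min()+ys.max()+1)/2)]: print(onz(c,(u,w),.068).round(4))
for r in range(85,232,8):
    q=np.nonzero(m[r])[0]
    if len(q): print(r,q.min(),q.max(),onz(c,(q.mean()+.5,r),.06).round(4))
cs=spotter.find_in('mill','wrist')
g=c['pixels']
print(g[95,315:375].max(1).tolist())
# lid front/side edges
lid=spotter.cut_out('chest_lid','wrist')[0]['mask'];ys,xs=np.nonzero(lid);print(xs.min(),ys.min(),ys.max(),onz(c,(xs.min(),160),.086),onz(c,(450,ys.min()),.086),onz(c,(450,ys.max()),.086))
E
```

```text
219 324 349 91 99 336.0 95.0
[0.4777 0.1175 0.068 ]
[0.4887 0.1522 0.068 ]
[0.4832 0.1348 0.068 ]
93 324 366 [0.4796 0.148  0.06  ]
101 330 360 [0.4896 0.1464 0.06  ]
109 354 359 [0.4998 0.1654 0.06  ]
117 354 358 [0.5102 0.1658 0.06  ]
125 354 357 [0.5208 0.1662 0.06  ]
133 352 357 [0.5315 0.166  0.06  ]
141 351 356 [0.5424 0.1657 0.06  ]
149 351 355 [0.5535 0.1662 0.06  ]
157 351 353 [0.5648 0.1659 0.06  ]
165 350 352 [0.5763 0.1656 0.06  ]
173 348 352 [0.588  0.1654 0.06  ]
181 348 351 [0.5999 0.1658 0.06  ]
189 347 350 [0.612  0.1655 0.06  ]
197 346 350 [0.6243 0.166  0.06  ]
205 346 348 [0.6369 0.1657 0.06  ]
213 344 348 [0.6496 0.1654 0.06  ]
221 343 348 [0.6627 0.1659 0.06  ]
229 345 346 [0.6759 0.1671 0.06  ]
[178, 178, 180, 181, 182, 179, 165, 126, 76, 41, 46, 52, 53, 56, 53, 52, 56, 56, 57, 57, 61, 60, 60, 61, 60, 61, 59, 64, 62, 63, 64, 67, 65, 65, 82, 131, 182, 204, 207, 206, 207, 201, 178, 153, 166, 190, 197, 200, 204, 188, 153, 116, 97, 94, 122, 169, 208, 226, 231, 231]
355 80 254 [0.56460925 0.16035785 0.086     ] [0.46629516 0.26595693 0.086     ] [0.7040517  0.31478624 0.086     ]
```

```bash
python3 - <<'E'
from h import *
T=tilt(0,25); print(T.as_matrix().round(3).tolist())
goR(((.483,.115,.25),T),((.483,.118,.16),T),((.483,.128,.066),T))
E
```

```text
[[0.0, 1.0, 0.0], [0.906, 0.0, 0.423], [0.423, 0.0, -0.906]]
turn [-0.343, 0.3412, 1.5435] shift [93.7, 81.3, 50.8]
turn [-0.343, 0.3412, 1.5435] shift [93.6, 84.3, 140.8]
turn [-0.343, 0.3412, 1.5435] shift [93.5, 94.3, 234.8]
```

Request:
jog_arm(motion=[[[-0.037, 0.037, 0.168], [10, 10, 0], 0.3], [[-0.075, 0.075, 0.338], [20, 20, 0], 0.6], [[-0.113, 0.112, 0.51], [35, 35, 0], 0.6], [[-0.151, 0.15, 0.68], [50, 50, 5], 0.6], [[-0.189, 0.188, 0.85], [65, 65, 15], 0.6], [[-0.227, 0.226, 1.02], [80, 75, 30], 0.6], [[-0.265, 0.263, 1.19], [94, 81, 40], 0.6], [[-0.302, 0.3, 1.36], [94, 81, 51], 0.6]])

```text
clock: 31.28
tool_pos: [0.4823, 0.115, 0.25]
tcp_rot: [0.626, 0.755, 0.139, -0.138]
contact_force: [0.4, 0.8, -0.6]
finger_gap: 0.401
finger_force: 0.0
```

```bash
python3 st.py; python3 - <<'E'
from h import *
T=tilt(0,25)
goR(((.483,.116,.17),T),((.483,.121,.12),T),((.483,.128,.085),T))
E
```

```text
31.275 [0.48230259 0.11503173 0.25000455] [ 0.4  0.8 -0.6] 0.40085305803925336 0.0 [-0.06  0.26  1.81  0.42  1.17 -0.43]
turn [-0.0388, 0.04, 0.1787] shift [-29.9, -2.1, 74.2]
turn [-0.0388, 0.04, 0.1787] shift [-44.5, -3.0, 122.3]
turn [-0.0388, 0.04, 0.1787] shift [-51.5, -3.0, 157.3]
```

Request:
jog_arm(motion=[[[-0.02, 0.02, 0.09], [-10, -1, 25], 0.6], [[-0.039, 0.04, 0.179], [-30, -2, 74], 0.6], [[-0.039, 0.04, 0.179], [-44, -3, 122], 0.6], [[-0.039, 0.04, 0.179], [-51, -3, 150], 0.6], [[-0.039, 0.04, 0.179], [-51, -3, 157], 0.6], [[-0.039, 0.04, 0.179], [-51, -3, 157], 0.6]])

```text
clock: 32.02
tool_pos: [0.4842, 0.1279, 0.0865]
tcp_rot: [0.688, 0.692, 0.153, -0.152]
contact_force: [0.4, -0.5, 0.0]
finger_gap: 0.401
finger_force: 0.0
```

```bash
python3 st.py; python3 - <<'E'
from h import *
T=tilt(0,25)
goR(((.483,.128,.066),T))
c=cap('wrist','w16')
# re-measure grip
x=spotter.cut_out('stay_grip','wrist')[:2]
for q in x:
  ys,xs=np.nonzero(q['mask']&(c['pixels'].max(2)<80)); 
  if len(xs): print(q['conf'],q['xy'],xs.min(),xs.max(),ys.min(),ys.max(),onz(c,(xs.min(),np.median(ys)),.068),onz(c,(xs.max(),np.median(ys)),.068))
v=cv2.resize(c['pixels'][:,:,::-1],(640,480));cv2.imwrite('pics/w16b.png',v)
E
```

```text
32.025 [0.48424958 0.12793817 0.08648603] [ 0.4 -0.5  0. ] 0.40127118332868883 0.0 [-0.06  0.51  1.95  0.62  0.81 -0.52]
turn [0.0001, 0.0012, 0.0056] shift [-8.6, -1.3, 18.6]
0.96 [277.0, 194.7] 247 268 209 262 [0.47692074 0.13293209 0.068     ] [0.49022089 0.13300645 0.068     ]
```

View pics/w16b.png

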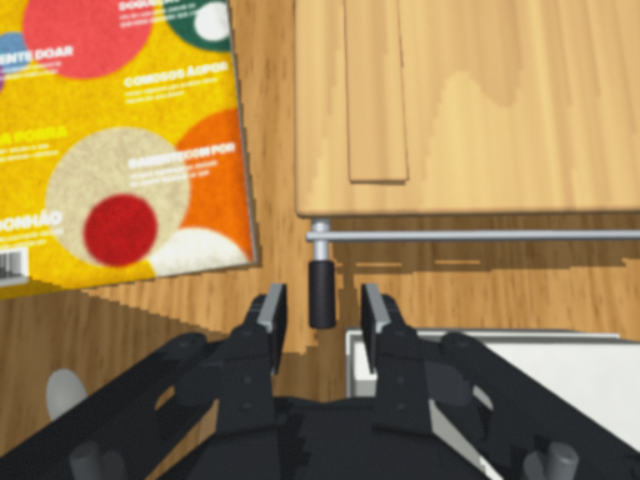

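Request:
jog_arm(motion=[[[0, 0.001, 0.006], [-4, -1, 9], 0.6], [[0, 0.001, 0.006], [-8.6, -1, 18.6], 0.6], [[0, 0.001, 0.006], [-8.6, -1, 18.6], 0.6], [[0, 0.001, 0.006], [-8.6, -1, 18.6], 1], [[0, 0.001, 0.006], [-8.6, -1, 18.6], 1], [[0, 0.001, 0.006], [-8.6, -1, 18.6], 1], [[0, 0.001, 0.006], [-8.6, -1, 18.6], 1]], newtons=40)

```text
clock: 33.0
tool_pos: [0.4833, 0.1278, 0.0658]
tcp_rot: [0.691, 0.69, 0.153, -0.153]
contact_force: [1.3, -0.4, 0.3]
finger_gap: 0.143
finger_force: 39.0
```

```bash
python3 st.py; python3 - <<'E'
from h import *
p,R=pose(); piv=np.array([.6766,.128,.056])
d=p-piv; phi0=np.arctan2(.012,.1936)
for k in range(1,16):
    ph=.1*k; r=Rn.from_rotvec([0,ph,0]).apply(d)  # -x -> +z
    q=piv+r
    print(k,(R.inv().apply(q-p)*1000).round(1).tolist(),q.round(3))
E
```

```text
33.0 [0.48330178 0.1278349  0.06580259] [ 1.3 -0.4  0.3] 0.14327511352701283 39.022777676582336 [-0.06  0.55  1.96  0.65  0.77 -0.56]
1 [8.1, 2.0, -17.4] [0.485 0.128 0.085]
2 [16.1, 5.8, -34.6] [0.489 0.128 0.104]
3 [23.9, 11.6, -51.4] [0.495 0.128 0.122]
4 [31.5, 19.1, -67.5] [0.502 0.128 0.14 ]
5 [38.6, 28.4, -82.9] [0.512 0.128 0.157]
6 [45.4, 39.3, -97.4] [0.523 0.128 0.173]
7 [51.6, 51.8, -110.8] [0.535 0.128 0.188]
8 [57.3, 65.7, -123.0] [0.549 0.128 0.201]
9 [62.4, 80.9, -133.8] [0.564 0.128 0.214]
10 [66.8, 97.2, -143.3] [0.58  0.128 0.224]
11 [70.5, 114.4, -151.2] [0.598 0.128 0.233]
12 [73.5, 132.5, -157.6] [0.616 0.128 0.24 ]
13 [75.7, 151.1, -162.2] [0.634 0.128 0.245]
14 [77.1, 170.2, -165.2] [0.653 0.128 0.248]
15 [77.6, 189.5, -166.4] [0.673 0.128 0.25 ]
```

Request:
jog_arm(motion=[[[0, 0, 0], [8.1, 2.2, -17.4], 1], [[0, 0, 0], [16.1, 6.2, -34.6], 1], [[0, 0, 0], [23.9, 12.2, -51.4], 1], [[0, 0, 0], [31.4, 20, -67.3], 1], [[0, 0, 0], [38.5, 29.5, -82.7], 1], [[0, 0, 0], [45.2, 40.5, -97], 1], [[0, 0, 0], [51.4, 53.2, -110.3], 1], [[0, 0, 0], [57, 67.2, -122.4], 1]])

```text
clock: 34.0
tool_pos: [0.5464, 0.129, 0.2012]
tcp_rot: [0.689, 0.691, 0.15, -0.158]
contact_force: [-22.8, 1.0, 18.5]
finger_gap: 0.143
finger_force: 39.8
```

```bash
python3 st.py
```

```text
34.0 [0.54638195 0.12896761 0.20120714] [-22.8   1.   18.5] 0.14342104713221476 39.80206489562988 [-0.05  0.42  1.71  0.5   1.09 -0.3 ]
```

Request:
jog_arm(motion=[[[0, 0, 0], [6.2, 13.6, -12.9], 1], [[0, 0, 0], [10.6, 30.2, -22.5], 1], [[0, 0, 0], [14.3, 47.8, -30.4], 1], [[0, 0, 0], [17.2, 66.3, -36.8], 1], [[0, 0, 0], [19.4, 85.3, -41.4], 1]])

```text
clock: 34.62
tool_pos: [0.6355, 0.1289, 0.2476]
tcp_rot: [0.69, 0.691, 0.153, -0.154]
contact_force: [-4.7, 6.6, 6.0]
finger_gap: 0.144
finger_force: 40.1
```

```bash
python3 st.py
```

```text
34.625 [0.63549086 0.12887771 0.24758053] [-4.7  6.6  6. ] 0.1442970085817476 40.05206823348999 [-0.04  0.52  1.43  0.46  1.25 -0.21]
```

Forces are low; finish the last bit.

Request:
jog_arm(motion=[[[0, 0, 0], [0.8, 10, -1.8], 1], [[0, 0, 0], [1.4, 20, -3], 1], [[0, 0, 0], [1.8, 30, -3.8], 1], [[0, 0, 0], [1.9, 39.5, -4], 1], [[0, 0, 0], [1.9, 39.5, -4], 1], [[0, 0, 0], [1.9, 39.5, -4], 1]])

```text
clock: 35.38
tool_pos: [0.6752, 0.1288, 0.2513]
tcp_rot: [0.69, 0.69, 0.154, -0.153]
contact_force: [1.4, 6.6, 3.6]
finger_gap: 0.147
finger_force: 39.9
```

```bash
python3 st.py
```

```text
35.375 [0.6751777  0.12878663 0.25129183] [1.4 6.6 3.6] 0.14705934896246423 39.949026703834534 [-0.04  0.59  1.3   0.46  1.29 -0.18]
```

Request:
jog_arm(motion=[[[0, 0, 0], [0, 0, 0], 0.6], [[0, 0, 0], [0, 0, 0], 0.6], [[0, 0, 0], [0, 0, 0], 0.6], [[0, 0, 0], [0, 0, -30], 0.6], [[0, 0, 0], [0, 0, -75], 0.6], [[0, -0.1, 0], [-20, -40, -90], 0.3], [[0, -0.26, 0], [-60, -80, -90], 0], [[0, -0.436, 0], [-110, -120, -80], 0]])

```text
clock: 36.38
tool_pos: [0.5557, -0.0057, 0.2787]
tcp_rot: [0.707, 0.707, -0.001, 0.003]
contact_force: [0.2, 0.5, 0.1]
finger_gap: 0.99
finger_force: 0.0
```

```bash
python3 st.py; python3 - <<'E'
from h import *
t=cap('top','t17'); s=cap('scene','s17')
for n,c in(('top',t),('scene',s)):
  for k in ['garlic_a_middle','chest_floor','chest_stay','chest']:
    print(n,k,[(np.round(x['xy'],1).tolist(),round(x['conf'],2)) for x in spotter.find_in(k,n)[:4]])
go(((.49,-.17,.35),0),((.55,.12,.35),0))
E
```

```text
36.375 [ 0.5557301  -0.00566099  0.27871668] [0.2 0.5 0.1] 0.9903714937945048 0.0 [-0.09  0.32  1.59 -0.01  1.22 -0.09]
top garlic_a_middle [([134.1, 138.7], 0.58), ([229.0, 192.5], 0.53)]
top chest_floor [([154.7, 172.5], 0.89)]
top chest_stay [([191.7, 142.1], 0.63), ([236.7, 135.6], 0.31)]
top chest [([305.3, 201.9], 0.61), ([148.5, 174.5], 0.58)]
scene garlic_a_middle []
scene chest_floor [([126.4, 278.1], 0.58)]
scene chest_stay [([152.3, 186.7], 0.7), ([225.7, 224.9], 0.66)]
scene chest [([128.2, 274.5], 0.81)]
turn [0.0006, -0.0004, -0.0007] shift [-165.9, -67.0, -72.0]
turn [0.0006, -0.0004, -0.0007] shift [124.1, -7.2, -71.8]
```

Request:
jog_arm(motion=[[[0, 0, 0], [-50, -20, -10], 0], [[0, 0, 0], [-100, -50, -20], 0], [[0, 0, 0], [-125, -66, -22], 0], [[0, 0, 0], [-125, -66, -22], 0], [[0, 0, 0], [-125, -66, -22], 0]])

```text
clock: 37.5
tool_pos: [0.4909, -0.1287, 0.2999]
tcp_rot: [0.707, 0.707, 0.0, -0.0]
contact_force: [0.4, 0.2, -0.2]
finger_gap: 0.998
finger_force: 0.0
```

```bash
cat > gar.py <<'E'
from h import *
import sys
c=cap('wrist','wg');p,R=pose();print(p)
for x in spotter.cut_out('garlic_a_middle','wrist')[:6]:
    if x['conf']<.3: continue
    m=x['mask']; ys,xs=np.nonzero(m); (u,v),r=cv2.minEnclosingCircle(np.stack([xs,ys],1).astype(np.float32))
    print(round(x['conf'],2),x['xy'],m.sum(),(xs.min(),xs.max(),ys.min(),ys.max()),'mid',onz(c,((xs.min()+xs.max())/2,(ys.min()+ys.max())/2),float(sys.argv[1])).round(4),'xy',onz(c,x['xy'],float(sys.argv[1])).round(4))
E
python3 gar.py .043; python3 - <<'E'
import cv2
cv2.imwrite('pics/wg1.png',cv2.resize(cv2.imread('pics/wg.png'),(640,480)))
E
```

```text
[ 0.49093948 -0.12843904  0.29982105]
```

View pics/wg1.png

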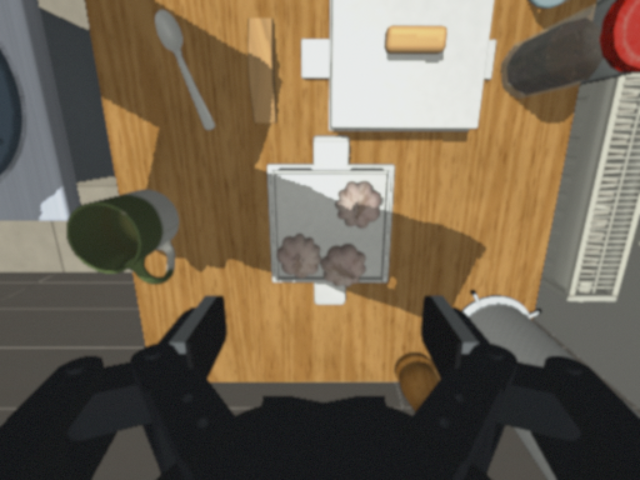

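```bash
python3 gar.py .043; cat > seg.py <<'E'
from h import *
from scipy import ndimage as nd
def seg(c,box,z,th=14,show=True):
    im=c['pixels'].astype(int); d=im[:,:,0]-im[:,:,2]
    x0,x1,y0,y1=box; m=np.zeros(d.shape,bool); m[y0:y1,x0:x1]=d[y0:y1,x0:x1]>th
    m=nd.binary_opening(m,iterations=2); L,n=nd.label(m); out=[]
    for i in range(1,n+1):
        ys,xs=np.nonzero(L==i)
        if len(ys)<150: continue
        out.append((len(ys),xs.min(),xs.max(),ys.min(),ys.max(),onz(c,((xs.min()+xs.max()+1)/2,(ys.min()+ys.max()+1)/2),z).round(4)))
    return out,m,L
E
python3 - <<'E'
from seg import *
c=cap('wrist')
for th in(10,16,22):
    o,m,L=seg(c,(219,308,136,224),.043,th); print(th); [print(q) for q in o]
im=c['pixels'].astype(int)
for a,b in [(288,162),(239,205),(276,211),(240,160),(257,206)]: print((a,b),im[b,a], onz(c,(a,b),.043).round(4))
E
```

```text
[ 0.4908529  -0.12835109  0.2997447 ]
10
(978, np.int64(269), np.int64(304), np.int64(145), np.int64(182), array([ 0.5329, -0.1307,  0.043 ]))
(1608, np.int64(222), np.int64(291), np.int64(188), np.int64(223), array([ 0.4882, -0.1971,  0.043 ]))
16
(781, np.int64(271), np.int64(303), np.int64(146), np.int64(180), array([ 0.5336, -0.1299,  0.043 ]))
(490, np.int64(226), np.int64(253), np.int64(196), np.int64(221), array([ 0.4616, -0.2021,  0.043 ]))
(415, np.int64(261), np.int64(289), np.int64(202), np.int64(223), array([ 0.5172, -0.2087,  0.043 ]))
22
(447, np.int64(272), np.int64(303), np.int64(147), np.int64(167), array([ 0.534, -0.121,  0.043]))
(288, 162) [167 150 134] [ 0.5342 -0.1277  0.043 ]
(239, 205) [105  94  88] [ 0.4601 -0.1954  0.043 ]
(276, 211) [122 109 104] [ 0.518  -0.2053  0.043 ]
(240, 160) [144 146 142] [ 0.463  -0.1248  0.043 ]
(257, 206) [107 106 102] [ 0.4882 -0.1971  0.043 ]
```

Request:
jog_arm(motion=[[[0, 0, 0], [-0.5, 30, 50], 0], [[0, 0, 0], [-0.5, 43, 110], 0], [[0, 0, 0], [-0.5, 43, 170], 0], [[0, 0, 0], [-0.5, 43, 220], 0], [[0, 0, 0], [-0.5, 43, 250], 0], [[0, 0, 0], [-0.5, 43, 266], 0], [[0, 0, 0], [-0.5, 43, 266], 0], [[0, 0, 0], [-0.5, 43, 266], 0]], newtons=25)

```text
clock: 38.75
tool_pos: [0.5342, -0.1297, 0.0352]
tcp_rot: [0.707, 0.707, 0.0, 0.001]
contact_force: [0.1, 0.1, 0.2]
finger_gap: 0.996
finger_force: 0.0
```

Request:
jog_arm(motion=[[[0, 0, 0], [0, 0, 0], 0.6], [[0, 0, 0], [0, 0, 0], 0.6], [[0, 0, 0], [0, 0, 0], 0.6], [[0, 0, 0], [0, 0, -20], 0.6], [[0, 0, 0], [0, 0, -80], 0.6], [[0, 0, 0], [0, 0, -140], 0.6], [[0, 0, 0], [0, 0, -180], 0.6], [[0, 0, 0], [0, 0, -180], 0.6]])

```text
clock: 39.75
tool_pos: [0.5346, -0.13, 0.2173]
tcp_rot: [0.707, 0.707, 0.001, 0.003]
contact_force: [-0.2, -0.1, -1.2]
finger_gap: 0.59
finger_force: 26.6
```

```bash
python3 st.py; python3 - <<'E'
from h import *
go(((.54,.05,.22),0),((.542,.20,.24),0))
E
```

```text
39.75 [ 0.53463931 -0.13001337  0.21726129] [-0.2 -0.1 -1.2] 0.5899229549561673 26.583100860589184 [-0.32  0.37  1.68  0.    1.08 -0.32]
turn [0.0058, 0.0019, -0.0006] shift [180.0, 5.3, -3.0]
turn [0.0058, 0.0019, -0.0006] shift [330.0, 7.3, -23.3]
```

Request:
jog_arm(motion=[[[0, 0, 0], [50, 2, -15], 0.6], [[0, 0, 0], [110, 3, -30], 0.6], [[0, 0, 0], [170, 5, -45], 0.6], [[0, 0, 0], [230, 6, -55], 0.6], [[0, 0, 0], [290, 7, -60], 0.6], [[0, 0, 0], [350, 7, -60], 0.6], [[0, 0, 0], [410, 7, -60], 0.6], [[0, 0, 0], [430, 7, -60], 0.6]])

```text
clock: 40.75
tool_pos: [0.5397, 0.3031, 0.2723]
tcp_rot: [0.706, 0.708, -0.001, -0.001]
contact_force: [-0.6, 0.3, 0.2]
finger_gap: 0.583
finger_force: 26.6
```

```bash
python3 st.py; python3 - <<'E'
from h import *
c=cap('wrist','wch')
g=cv2.cvtColor(c['pixels'],cv2.COLOR_RGB2GRAY)
for k in ['chest_floor','chest','chest_lid','chest_stay']:
  for x in spotter.cut_out(k,'wrist')[:1]:
    ys,xs=np.nonzero(x['mask']);print(k,x['conf'],x['xy'],xs.min(),xs.max(),ys.min(),ys.max())
def segm(a,b): return proj(c,a).round(1),proj(c,b).round(1)
# predicted inner-rim corners at z=.074
X0,Y0=.584,.2995
for sx,sy in[(-1,-1),(-1,1),(1,-1),(1,1)]: print(sx,sy,'inner top',proj(c,(X0+sx*.104,Y0+sy*.101,.074)).round(1),'outer top',proj(c,(X0+sx*.115,Y0+sy*.112,.074)).round(1))
# scan gray profiles along world lines at top height: front wall (x), at y=.26 ; side walls (y) at x=.52
for y in(.23,.26):
  print('x scan y',y,[int(g[int(q[1]),int(q[0])]) for q in [proj(c,(x,y,.074)) for x in np.arange(.455,.50,.002)]])
for x in(.52,.56):
  print('y- scan',x,[int(g[int(q[1]),int(q[0])]) for q in [proj(c,(x,y,.074)) for y in np.arange(.175,.215,.002)]])
  print('y+ scan',x,[int(g[int(q[1]),int(q[0])]) for q in [proj(c,(x,y,.074)) for y in np.arange(.39,.43,.002)] if 0<q[1]<383])
go(((.542,.235,.15),0),((.542,.235,.032),0),((.542,.365,.032),0))
E
```

```text
40.75 [0.53972221 0.30310705 0.27230604] [-0.6  0.3  0.2] 0.582552431170085 26.58275508591032 [0.44 0.45 1.42 0.   1.27 0.43]
chest_floor 0.73 [412.2, 163.8] 201 511 9 356
chest 0.75 [407.4, 163.2] 200 511 8 358
chest_lid 0.76 [458.0, 178.0] 377 511 9 355
chest_stay 0.63 [356.6, 266.0] 346 364 257 274
-1 -1 inner top [215.7 244.4] outer top [208.2 251.4]
-1 1 inner top [208.2  88.9] outer top [198.3  78.7]
1 -1 inner top [365.7 244.9] outer top [372.7 252.1]
1 1 inner top [386.   89.3] outer top [396.9  79.2]
x scan y 0.23 [174, 175, 162, 157, 164, 174, 187, 192, 191, 191, 187, 185, 182, 151, 149, 155, 158, 160, 158, 151, 150, 160, 179]
x scan y 0.26 [184, 168, 165, 174, 173, 182, 186, 190, 194, 195, 193, 218, 227, 231, 232, 168, 119, 107, 117, 112, 129, 140, 142]
y- scan 0.52 [144, 144, 144, 151, 160, 181, 226, 234, 237, 235, 222, 221, 226, 234, 236, 236, 236, 237, 236, 235, 234]
y+ scan 0.52 [148, 140, 128, 117, 97, 100, 166, 217, 223, 221, 202, 187, 186, 187, 187, 184, 180, 179, 177, 193]
y- scan 0.56 [142, 136, 128, 122, 121, 120, 123, 146, 160, 169, 188, 195, 198, 194, 193, 191, 189, 203, 218, 226, 225]
y+ scan 0.56 [141, 135, 127, 120, 104, 94, 128, 196, 211, 215, 202, 180, 174, 178, 180, 182, 183, 185, 178, 190]
turn [-0.0008, 0.0006, -0.0015] shift [-64.1, 1.4, 123.5]
turn [-0.0008, 0.0006, -0.0015] shift [-64.0, 1.5, 241.5]
turn [-0.0008, 0.0006, -0.0015] shift [66.0, 1.3, 241.4]
```

Request:
jog_arm(motion=[[[0, 0, 0], [-30, 5, 30], 0.6], [[0, 0, 0], [-66, 9.5, 80], 0.6], [[0, 0, 0], [-66, 9.5, 130], 0.6], [[0, 0, 0], [-66, 9.5, 180], 0.6], [[0, 0, 0], [-66, 9.5, 215], 0.6], [[0, 0, 0], [-66, 9.5, 232], 0.6], [[0, 0, 0], [-66, 9.5, 232], 0.6], [[0, 0, 0], [-66, 9.5, 232], 0.6]])

```text
clock: 42.0
tool_pos: [0.5511, 0.2344, 0.0435]
tcp_rot: [0.707, 0.707, 0.001, 0.0]
contact_force: [0.2, 0.3, 0.0]
finger_gap: 0.588
finger_force: 26.6
```

```bash
python3 st.py
```

```text
42.0 [0.55105587 0.23438776 0.04352202] [0.2 0.3 0. ] 0.587544034178339 26.57131722815393 [0.32 0.69 1.65 0.   0.8  0.33]
```

Request:
jog_arm(motion=[[[0, 0, 0], [1.5, 0, 6], 0.6], [[0, 0, 0], [1.5, 0, 11.5], 0.6], [[0, 0, 0], [1.5, 0, 11.5], 0.6], [[0, 0, 0], [1.5, 0, 11.5], 0.2], [[0, 0, 0], [1.5, 0, 11.5], 0.2], [[0, 0, 0], [1.5, 0, 11.5], 0.2], [[0, 0, 0], [1.5, 0, -10], 0.2], [[0, 0, 0], [1.5, 0, -60], 0.2]])

```text
clock: 43.0
tool_pos: [0.549, 0.2354, 0.101]
tcp_rot: [0.707, 0.707, -0.002, -0.001]
contact_force: [0.8, -0.3, 0.3]
finger_gap: 0.801
finger_force: 0.0
```

```bash
python3 st.py; python3 - <<'E'
from h import *
go(((.55,.23,.24),0),((.50,-.02,.25),45),((.47,-.10,.28),90))
E
```

```text
43.0 [0.54895323 0.23541385 0.10096115] [ 0.8 -0.3  0.3] 0.8012523280975659 0.0 [0.33 0.6  1.63 0.   0.91 0.33]
turn [-0.0041, 0.0013, -0.0007] shift [-5.6, 0.5, -139.0]
turn [-0.0044, -0.0003, -0.7861] shift [-255.6, -49.4, -148.5]
turn [-0.0043, -0.0022, -1.5715] shift [-335.7, -79.5, -178.3]
```

Request:
jog_arm(motion=[[[0, 0, 0], [0, 0, -55], 0.2], [[0, 0, 0], [0, 0, -110], 0], [[0, 0, -0.17], [-20, -5, -150], 0], [[0, 0, -0.34], [-70, -15, -170], 0], [[0, 0, -0.51], [-125, -30, -175], 0], [[0, 0, -0.68], [-180, -40, -178], 0], [[0, 0, -0.85], [-235, -50, -178], 0], [[0, 0, -1.02], [-290, -65, -178], 0]])

```text
clock: 44.0
tool_pos: [0.4854, -0.0529, 0.2801]
tcp_rot: [0.274, 0.962, 0.0, 0.0]
contact_force: [0.8, -1.1, 0.4]
finger_gap: 0.998
finger_force: 0.0
```

```bash
python3 - <<'E'
from h import *
go(((.455,-.18,.28),90))
E
```

```text
turn [0.0, 0.0005, -0.5549] shift [-41.1, -124.0, 0.1]
```

Request:
jog_arm(motion=[[[0, 0, -0.17], [-15, -45, 0], 0], [[0, 0, -0.34], [-30, -95, 0], 0], [[0, 0, -0.51], [-41, -124, 0], 0], [[0, 0, -0.555], [-41, -124, 0], 0], [[0, 0, -0.555], [-41, -124, 0], 0], [[0, 0, -0.555], [-41, -124, 0], 0]])

```text
clock: 44.75
tool_pos: [0.4548, -0.1778, 0.28]
tcp_rot: [0.003, 1.0, 0.0, -0.0]
contact_force: [0.3, -0.8, 0.7]
finger_gap: 1.0
finger_force: 0.0
```

```bash
python3 gar.py .043; python3 - <<'E'
from seg import *
c=cap('wrist')
for q in [(.461,-.197),(.517,-.204)]: print(proj(c,(*q,.043)))
P=np.array([proj(c,(x,y,.05)) for x in(.428,.572) for y in(-.236,-.092)]); print(P.round(0).tolist())
b=(int(P[:,0].min())-2,int(P[:,0].max())+2,int(P[:,1].min())-2,int(P[:,1].max())+2)
for th in(10,14,18):
    o,m,L=seg(c,b,.043,th); print(th); [print([int(i) for i in q[:5]],q[5]) for q in o]
E
```

```text
[ 0.45480564 -0.17772083  0.2799718 ]
[245.68011224 169.92200526]
[241.66743692 207.02341796]
[[216.0, 147.0], [322.0, 147.0], [221.0, 243.0], [316.0, 242.0]]
10
[2022, 220, 264, 149, 222] [ 0.4847 -0.202   0.043 ]
[1434, 214, 323, 202, 243] [ 0.5428 -0.1633  0.043 ]
14
[924, 227, 263, 151, 186] [ 0.4597 -0.1972  0.043 ]
[815, 222, 254, 189, 222] [ 0.5154 -0.2087  0.043 ]
[1380, 214, 323, 202, 243] [ 0.5428 -0.1633  0.043 ]
18
[469, 227, 256, 157, 185] [ 0.4633 -0.2023  0.043 ]
[341, 223, 249, 194, 220] [ 0.5177 -0.2117  0.043 ]
[1321, 214, 323, 202, 243] [ 0.5428 -0.1633  0.043 ]
```

Request:
jog_arm(motion=[[[0, 0, 0], [-5, -15, 50], 0], [[0, 0, 0], [-5, -19.3, 105], 0], [[0, 0, 0], [-5, -19.3, 160], 0], [[0, 0, 0], [-5, -19.3, 205], 0], [[0, 0, 0], [-5, -19.3, 235], 0], [[0, 0, 0], [-5, -19.3, 246], 0], [[0, 0, 0], [-5, -19.3, 246], 0], [[0, 0, 0], [-5, -19.3, 246], 0.6]], newtons=25)

```text
clock: 45.9
tool_pos: [0.4603, -0.1977, 0.0351]
tcp_rot: [0.003, 1.0, -0.0, 0.001]
contact_force: [-0.3, -0.3, 0.4]
finger_gap: 0.815
finger_force: 0.0
```

Request:
jog_arm(motion=[[[0, 0, 0], [0, 0, 0], 0.6], [[0, 0, 0], [0, 0, 0], 0.6], [[0, 0, 0], [0, 0, -15], 0.6], [[0, 0, 0], [0, 0, -60], 0.6], [[0, 0, 0], [0, 0, -120], 0.6], [[0, 0, 0], [0, 0, -180], 0.6], [[0, 0, 0.15], [-20, 30, -210], 0.6], [[0, 0, 0.32], [-35, 80, -220], 0.6]])

```text
clock: 46.9
tool_pos: [0.4961, -0.1175, 0.2575]
tcp_rot: [0.166, 0.986, -0.0, 0.003]
contact_force: [0.2, 0.0, -1.0]
finger_gap: 0.643
finger_force: 26.9
```

```bash
python3 st.py; python3 - <<'E'
from h import *
go(((.52,.05,.26),45),((.55,.363,.26),0),((.55,.363,.045),0),((.55,.363,.032),0))
E
```

```text
46.9 [ 0.49608132 -0.1175496   0.25750273] [ 0.2  0.  -1. ] 0.643127957642347 26.864550705067813 [-0.32  0.26  1.74 -0.    1.15 -1.56]
turn [0.0012, 0.0051, 0.4525] shift [32.1, 166.2, -2.7]
turn [0.0032, 0.0045, 1.2379] shift [106.0, 471.8, -3.0]
turn [0.0032, 0.0045, 1.2379] shift [107.2, 471.8, 212.0]
turn [0.0032, 0.0045, 1.2379] shift [107.2, 471.8, 225.0]
```

Request:
jog_arm(motion=[[[0, 0, 0.15], [13, 55, 0], 0.6], [[0, 0, 0.31], [26, 115, 0], 0.6], [[0, 0, 0.47], [40, 175, 0], 0.6], [[0, 0, 0.63], [53, 235, 0], 0.6], [[0, 0, 0.79], [66, 295, 0], 0.6], [[0, 0, 0.95], [80, 355, 0], 0.6], [[0, 0, 1.11], [93, 415, 0], 0.6], [[0, 0, 1.238], [106, 471, 10], 0.6]])

```text
clock: 47.9
tool_pos: [0.5452, 0.3648, 0.246]
tcp_rot: [0.706, 0.708, 0.001, 0.0]
contact_force: [0.8, -0.4, -0.1]
finger_gap: 0.641
finger_force: 26.9
```

```bash
python3 st.py; python3 - <<'E'
from h import *
go(((.55,.363,.09),0),((.55,.363,.032),0))
E
```

```text
47.9 [0.54524461 0.36484244 0.24603523] [ 0.8 -0.4 -0.1] 0.6407588554730302 26.865051097702235 [ 0.52  0.54  1.35 -0.    1.25  0.52]
turn [0.0024, -0.0013, 0.003] shift [-2.1, 4.4, 156.0]
turn [0.0024, -0.0013, 0.003] shift [-2.1, 4.2, 214.0]
```

Request:
jog_arm(motion=[[[0, 0, 0], [-1, 1, 50], 0.6], [[0, 0, 0], [-1, 1, 100], 0.6], [[0, 0, 0], [-1, 1, 150], 0.6], [[0, 0, 0], [-1, 1, 185], 0.6], [[0, 0, 0], [-1, 1, 200], 0.6], [[0, 0, 0], [-1, 1, 200], 0.6], [[0, 0, 0], [-1, 1, 200], 0.6]])

```text
clock: 48.78
tool_pos: [0.5471, 0.3621, 0.0459]
tcp_rot: [0.705, 0.71, 0.001, 0.0]
contact_force: [-0.1, 0.3, 0.2]
finger_gap: 0.641
finger_force: 26.9
```

```bash
python3 st.py; python3 - <<'E'
from h import *
go(((.55,.363,.032),0))
E
```

```text
48.775 [0.54709154 0.36208619 0.04593032] [-0.1  0.3  0.2] 0.6405279275610533 26.863222382962704 [0.51 0.77 1.48 0.   0.89 0.51]
turn [0.0023, -0.0014, 0.0073] shift [0.9, 2.9, 13.9]
```

Request:
jog_arm(motion=[[[0, 0, 0.006], [1, 2, 8], 0.6], [[0, 0, 0.006], [1, 2, 13.5], 0.6], [[0, 0, 0.006], [1, 2, 13.5], 0.6], [[0, 0, 0.006], [1, 2, 13.5], 0.2], [[0, 0, 0.006], [1, 2, 13.5], 0.2], [[0, 0, 0.006], [1, 2, 13.5], 0.2], [[0, 0, 0], [1, 2, -10], 0.2], [[0, 0, 0], [1, 2, -60], 0.2]])

```text
clock: 49.78
tool_pos: [0.5471, 0.3619, 0.1028]
tcp_rot: [0.704, 0.71, -0.002, -0.001]
contact_force: [0.5, -0.1, 0.9]
finger_gap: 0.801
finger_force: 0.0
```

```bash
python3 st.py; python3 - <<'E'
from h import *
go(((.55,.36,.25),0),((.455,-.18,.28),90))
E
```

```text
49.775 [0.54710551 0.36194768 0.10278224] [ 0.5 -0.1  0.9] 0.8013988366296406 0.0 [0.51 0.69 1.46 0.   1.   0.51]
turn [-0.0038, 0.0021, 0.0074] shift [-2.3, 2.3, -147.2]
turn [-0.0046, -0.0014, -1.5634] shift [-541.6, -96.8, -175.7]
```

Request:
jog_arm(motion=[[[0, 0, 0], [0, 0, -55], 0.2], [[0, 0, 0], [0, 0, -110], 0], [[0, 0, -0.17], [-20, -3, -155], 0], [[0, 0, -0.34], [-75, -12, -175], 0], [[0, 0, -0.51], [-135, -22, -175], 0], [[0, 0, -0.68], [-195, -33, -175], 0], [[0, 0, -0.85], [-255, -44, -175], 0], [[0, 0, -1.02], [-315, -55, -175], 0]])

```text
clock: 50.78
tool_pos: [0.4957, 0.0487, 0.2791]
tcp_rot: [0.27, 0.963, 0.0, 0.0]
contact_force: [0.7, -0.1, -1.0]
finger_gap: 1.002
finger_force: 0.0
```

```bash
python3 - <<'E'
from h import *
go(((.47,-.18,.28),90))
E
```

```text
turn [0.0001, 0.0004, -0.5476] shift [-97.1, -208.7, -0.9]
```

Request:
jog_arm(motion=[[[0, 0, -0.15], [-20, -45, 0], 0], [[0, 0, -0.32], [-45, -95, 0], 0], [[0, 0, -0.49], [-70, -150, 0], 0], [[0, 0, -0.548], [-90, -195, 0], 0], [[0, 0, -0.548], [-96, -206, 0], 0], [[0, 0, -0.548], [-96, -206, 0], 0], [[0, 0, -0.548], [-96, -206, 0], 0]])

```text
clock: 51.65
tool_pos: [0.47, -0.1741, 0.2789]
tcp_rot: [0.002, 1.0, 0.0, -0.0]
contact_force: [0.4, -0.1, -0.2]
finger_gap: 1.001
finger_force: 0.0
```

```bash
python3 gar.py .043; python3 - <<'E'
from seg import *
c=cap('wrist')
P=np.array([proj(c,(x,y,.05)) for x in(.428,.572) for y in(-.236,-.092)]); print(P.round(0).tolist())
b=(int(P[:,0].min())-2,int(P[:,0].max())+2,int(P[:,1].min())-2,int(P[:,1].max())+2)
for th in(8,11,14,18):
    o,m,L=seg(c,b,.043,th); print(th); [print([int(i) for i in q[:5]],q[5]) for q in o]
im=c['pixels'].astype(int); q=proj(c,(.516,-.206,.05)).astype(int);print(q,im[q[1],q[0]])
E
```

```text
[ 0.47003028 -0.17401725  0.27899149]
[[213.0, 136.0], [320.0, 136.0], [218.0, 234.0], [314.0, 234.0]]
8
[1045, 217, 253, 177, 214] [ 0.5148 -0.2088  0.043 ]
[1402, 210, 321, 193, 234] [ 0.5431 -0.1641  0.043 ]
11
[972, 217, 252, 178, 213] [ 0.5148 -0.2095  0.043 ]
[1380, 210, 321, 193, 234] [ 0.5431 -0.1641  0.043 ]
14
[847, 218, 251, 179, 212] [ 0.5148 -0.2095  0.043 ]
[1346, 210, 321, 193, 234] [ 0.5431 -0.1641  0.043 ]
18
[310, 222, 247, 184, 211] [ 0.5179 -0.2096  0.043 ]
[1289, 210, 321, 194, 234] [ 0.5439 -0.1641  0.043 ]
[237 198] [109  96  87]
```

Request:
jog_arm(motion=[[[0, 0, 0], [-25, -20, 40], 0], [[0, 0, 0], [-45, -35, 90], 0], [[0, 0, 0], [-45, -35, 145], 0], [[0, 0, 0], [-45, -35, 195], 0], [[0, 0, 0], [-45, -35, 230], 0], [[0, 0, 0], [-45, -35, 244], 0], [[0, 0, 0], [-45, -35, 244], 0], [[0, 0, 0], [-45, -35, 244], 0.6]], newtons=25)

```text
clock: 52.8
tool_pos: [0.5155, -0.2107, 0.0364]
tcp_rot: [0.002, 1.0, -0.0, 0.001]
contact_force: [1.2, -0.2, -0.3]
finger_gap: 0.816
finger_force: 0.0
```

Request:
jog_arm(motion=[[[0, 0, 0], [0, 0, 0], 0.6], [[0, 0, 0], [0, 0, 0], 0.6], [[0, 0, 0], [0, 0, -15], 0.6], [[0, 0, 0], [0, 0, -60], 0.6], [[0, 0, 0], [0, 0, -120], 0.6], [[0, 0, 0], [0, 0, -180], 0.6], [[0, 0, 0.15], [0, 30, -210], 0.6], [[0, 0, 0.32], [0, 80, -220], 0.6]])

```text
clock: 53.8
tool_pos: [0.5154, -0.1305, 0.2583]
tcp_rot: [0.165, 0.986, -0.0, 0.002]
contact_force: [0.1, 0.6, -1.6]
finger_gap: 0.585
finger_force: 26.4
```

```bash
python3 st.py; python3 - <<'E'
from h import *
go(((.56,.05,.26),45),((.612,.30,.26),0))
E
```

```text
53.8 [ 0.51544494 -0.13047969  0.25833746] [ 0.1  0.6 -1.6] 0.5847436096545277 26.433467413298786 [-0.34  0.3   1.68 -0.    1.16 -1.57]
turn [0.001, 0.0047, 0.453] shift [16.8, 185.1, -1.8]
turn [0.0029, 0.0041, 1.2384] shift [49.2, 438.4, -1.9]
```

Request:
jog_arm(motion=[[[0, 0, 0.15], [14, 52, 0], 0.6], [[0, 0, 0.31], [28, 108, 0], 0.6], [[0, 0, 0.47], [42, 164, 0], 0.6], [[0, 0, 0.63], [56, 220, 0], 0.6], [[0, 0, 0.79], [71, 276, 0], 0.6], [[0, 0, 0.95], [85, 332, 0], 0.6], [[0, 0, 1.11], [99, 388, 0], 0.6], [[0, 0, 1.238], [107, 418, 10], 0.6]])

```text
clock: 54.8
tool_pos: [0.547, 0.3025, 0.2467]
tcp_rot: [0.705, 0.709, 0.001, 0.0]
contact_force: [0.5, -0.0, -0.7]
finger_gap: 0.589
finger_force: 26.4
```

```bash
python3 gar.py .039; python3 st.py; python3 - <<'E'
from h import *
go(((.605,.30,.10),0))
E
```

```text
[0.54624017 0.3045143  0.24461632]
0.42 [404.3, 383.0] 34 (np.int64(356), np.int64(410), np.int64(270), np.int64(383)) mid [0.7452 0.0509 0.039 ] xy [ 0.7979 -0.0672  0.039 ]
54.9 [0.54622946 0.3022721  0.2448002 ] [-0.3 -1.7 -0.3] 0.5856645630502296 26.429035862674937 [0.43 0.48 1.44 0.   1.22 0.42]
turn [-0.0008, -0.0001, 0.0079] shift [-2.8, 58.9, 144.8]
```

```bash
cat > chk.py <<'E'
from h import *
from scipy import ndimage as nd
c=cap('wrist','wk'); im=c['pixels'].astype(float)
# rectified map at z=.039 over chest interior, saturation
xs=np.arange(.485,.692,.003);ys=np.arange(.200,.401,.003)
S=np.zeros((len(xs),len(ys)))
sat=(im.max(2)-im.min(2))/(im.max(2)+1)
for i,x in enumerate(xs):
    for j,y in enumerate(ys):
        u,v=proj(c,(x,y,.039)).round().astype(int)
        S[i,j]=sat[v,u] if 0<=u<512 and 0<=v<384 else 1
for r in S[::3]: print(''.join('#' if q<.2 else '+' if q<.28 else '.' for q in r))
E
python3 chk.py
```

```text
#############......................................................
####++++++####+....................................................
###################+...............................................
#######################............................................
#######################+.............................+.............
######################+........................+############+......
######################.........................#######++#####+.....
########################+....................+#######++#########...
+###########+####+#######.....................#######+#########....
+++++++#################........................+############......
##+#################+...............................+###...........
#################+.................................................
###############+...................................................
############++.....................................................
#######+...........................................................
#######............................................................
#####..............................................................
##+................................................................
#..................................................................
...................................................................
...................................................................
...................................................................
...................................................................
```

Request:
jog_arm(motion=[[[0, 0, 0.008], [-2.5, 30, 10], 0.6], [[0, 0, 0.008], [-2.5, 59, 40], 0.6], [[0, 0, 0.008], [-2.5, 59, 90], 0.6], [[0, 0, 0.008], [-2.5, 59, 140], 0.6], [[0, 0, 0.008], [-2.5, 59, 175], 0.6], [[0, 0, 0.008], [-2.5, 59, 198], 0.6], [[0, 0, 0.008], [-2.5, 59, 198], 0.6], [[0, 0, 0.008], [-2.5, 59, 198], 0.6]])

```text
clock: 55.95
tool_pos: [0.6071, 0.2979, 0.0489]
tcp_rot: [0.707, 0.707, 0.001, 0.0]
contact_force: [-0.1, 0.4, -0.4]
finger_gap: 0.587
finger_force: 26.5
```

```bash
python3 st.py; python3 - <<'E'
from h import *
go(((.605,.30,.0335),0))
E
```

```text
55.95 [0.60712695 0.29792117 0.04886861] [-0.1  0.4 -0.4] 0.5872024212456455 26.462053527357057 [0.39 0.79 1.42 0.   0.93 0.39]
turn [0.0023, -0.001, -0.0001] shift [2.1, -2.2, 15.4]
```

Request:
jog_arm(motion=[[[0, 0, 0], [2, -2, 8], 0.6], [[0, 0, 0], [2, -2, 15], 0.6], [[0, 0, 0], [2, -2, 15], 0.6], [[0, 0, 0], [2, -2, 15], 0.2], [[0, 0, 0], [2, -2, 15], 0.2], [[0, 0, 0], [2, -2, 15], 0.2], [[0, 0, 0], [2, -2, -10], 0.2], [[0, 0, 0], [2, -2, -60], 0.2]])

```text
clock: 56.95
tool_pos: [0.6031, 0.2993, 0.1059]
tcp_rot: [0.707, 0.707, -0.002, -0.001]
contact_force: [0.8, 0.1, -0.2]
finger_gap: 0.801
finger_force: 0.0
```

Request:
jog_arm(motion=[[[0, 0, 0], [0, -10, -55], 0.2], [[0, 0, 0], [0, -30, -110], 0], [[0, 0, 0], [40, -60, -150], 0], [[0, 0, 0], [80, -90, -170], 0], [[0, 0, 0], [110, -100, -170], 0], [[0, 0, 0], [110, -100, -170], 0], [[0, 0, 0], [110, -100, -170], 0]])

```text
clock: 57.82
tool_pos: [0.5044, 0.4093, 0.2766]
tcp_rot: [0.707, 0.707, -0.0, 0.0]
contact_force: [-0.0, -0.6, 0.4]
finger_gap: 1.0
finger_force: 0.0
```

```bash
python3 st.py; python3 chk.py; python3 - <<'E'
from h import *
c=cap('scene','sf')
for n in('scene','wrist'):
  print(n,[(x['xy'],round(x['conf'],2)) for x in spotter.find_in('garlic_a_middle',n)[:5]])
E
```

```text
57.825 [0.5043799  0.40926415 0.27664173] [-0.  -0.6  0.4] 0.9998252291750298 0.0 [ 0.61  0.5   1.33 -0.    1.31  0.61]
...................................................................
...................................................................
...................................................................
...................................................................
...................................................................
......##############............................#############+.....
....###################........................+#####++########....
.#+#++#################.......................#####++###########+..
...+#####+++++#########.......................+####++###########...
.....##############+............................##############.....
........+.....+++.................+#+................+##+..........
............................+#############+........................
..........................+##################......................
..........................+##################......................
..........................#####++++++#######.......................
............................#############..........................
...................++.+..#+#.+##+..................................
.........########################..................................
..+##############################..................................
###+##########################+....................................
############################.......................................
##########################.........................................
########################...........................................
scene []
wrist [([399.3, 375.0], 0.23)]
```

```bash
python3 - <<'E'
from h import *
t=cap('top'); s=cap('scene'); w=cap('wrist')
b=np.array([.6766,.1345,.25])
for n,c in(('top',t),('scene',s),('wrist',w)):
    q=proj(c,b); u,v=q.round().astype(int)
    if 3<u<508 and 3<v<380: print(n,q.round(1),c['pixels'][v-3:v+4,u-3:u+4].max(2).tolist())
# cover & wedge still there
for k in ['cover','wedge_middle','jar','mill','chest_stay']:
    for x in spotter.find_in(k,'top')[:1]: print(k,x['xy'],x['conf'],onz(t,x['xy'],.05 if k=='cover' else .01))
E
```

```text
top [195.9 141. ] [[123, 127, 129, 126, 127, 137, 156], [96, 95, 96, 95, 94, 97, 123], [46, 43, 42, 41, 42, 43, 56], [48, 47, 46, 42, 43, 41, 42], [42, 44, 42, 39, 40, 38, 46], [42, 43, 52, 56, 56, 58, 75], [85, 91, 128, 150, 152, 153, 162]]
scene [155.  165.8] [[76, 79, 75, 82, 81, 77, 77], [76, 78, 78, 78, 80, 81, 79], [75, 79, 80, 78, 79, 81, 78], [75, 81, 81, 80, 80, 78, 82], [80, 81, 83, 75, 81, 80, 84], [83, 80, 78, 79, 77, 73, 80], [72, 85, 83, 79, 81, 82, 79]]
cover [235.5, 187.7] 0.77 [0.56605978 0.0301945  0.05      ]
wedge_middle [236.8, 232.5] 0.58 [0.41715322 0.02651954 0.01      ]
jar [236.2, 136.5] 0.85 [0.75180043 0.03193184 0.01      ]
mill [361.0, 174.5] 0.91 [ 0.61869877 -0.40110954  0.01      ]
chest_stay [362.3, 172.7] 0.74 [ 0.62501378 -0.40575287  0.01      ]
```

```bash
python3 - <<'E'
from h import *
t=cap('top','tf'); a=cv2.imread('pics/top0.png').astype(np.float32);b=cv2.imread('pics/tf.png').astype(np.float32)
for n,(x0,x1,y0,y1) in dict(mill=(345,382,150,185),jar=(222,250,118,155),glass=(196,224,118,152),mug=(275,315,262,300),spoon=(215,262,245,272)).items():
    A=a[y0:y1,x0:x1].mean(2);B=b[y0:y1,x0:x1].mean(2)
    print(n,np.abs(A-B).mean().round(1),cv2.phaseCorrelate(A,B,cv2.createHanningWindow(A.shape[::-1],cv2.CV_32F)))
E
```

```text
mill 1.4 ((0.06771029983339005, 0.12503723994427673), 1.0288309422632058)
jar 1.0 ((0.045630212662665315, 0.07994467337511324), 0.9656657850742341)
glass 11.6 ((-0.06744693512349542, -0.2382624622294216), 1.019157679434176)
mug 0.9 ((-0.10521935053408171, -0.04938745708507497), 0.9346567663550377)
spoon 57.5 ((-0.23011187036710368, -0.13927447501759893), 0.6311265771035794)
```

Nothing else on the table has moved, the bulbs lie apart in the chest, and the stay is upright, so I'm handing in.

```bash
python3 -c "
from station import ctrl
print(ctrl.hand_in())"
```

```text
the job is handed in; nothing more can be done
None
```

The job is handed in, with no verdict returned: the cover was wedged up (right end in one long drive) and set upright on the table after once touching down on the tin's ear, the wedge lies flat, the stay props the lid, and the three bulbs found lie apart in the chest.

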